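# Load the four parts into their nests at the board test bench

### The arm

A 7-joint arm with a two-finger parallel gripper is mounted at the origin on the work surface. World frame = base frame: x ahead of the robot, y to its left, z up, the work surface at z = 0. Lengths are in m, angles in degrees, forces in N, time in s.
With the tool pointing down it reaches from about 0.425 to 0.875 m from the base axis. Payload 4.7 kg.
Tool frame: the origin (TCP) lies at the very end of the fingers, on their centre line; the grasp point (between the pads) lies 19 mm behind it; z points along the fingers, y is the direction in which the jaws open and shut (so a half turn about z gives the same grasp; the last joint's range is limited). The gripper opens to 87 mm and grips with 3 to 60 N. Pads are 19 mm wide; open, the fingers measure 117 mm over their backs; the gripper's body (75 mm by 190 mm) begins 51 mm behind the grasp point.
Start: joints at [77.355, 18.392, -4.016, 83.108, 1.295, 78.541, -3.26], TCP at [0.151, -0.632, 0.223] pointing down, gripper open.
Joint ranges: [-163.93, 163.93], [-17.29, 119.83], [-79.2, 71.16], [3.27, 140.29], [-89.18, 269.18], [5.43, 117.66], [-154.24, 154.24]. Speed limits (degrees/s): [147.25, 147.25, 180, 180, 180, 180, 180].

### API

Orientations are given as [roll, pitch, yaw] about the fixed x, y, z axes, in that order (R = Rz(yaw) Ry(pitch) Rx(roll)).
In Python, from cell import sensors, imaging, ticket gives the robot as it stands.
- The arm moves only by the tool carry_out, never from a script. Its argument "plan" is a list of rows, each an object of numbers: "fingers": the closure, from -1 (fully open) to 1 (shut); "dx", "dy", "dz": the shift along the tool's x, y, z normalised to -1 to 1, where 1 is 0.03 m; "rx", "ry", "rz": the turn, a rotation vector about the tool's x, y, z normalised to -1 to 1, where 1 is 10 degrees. A call has 1 to 12 rows; each row shifts and turns the commanded pose from where the row before left it, along the tool's axes as they then stand; what a row does not reach is not made up. A row lasts 1/8 s, in which the tool goes at most 62.5 mm and 10.7 degrees, less where a joint would pass 70% of its speed; a pose out of reach is approached as far as the arm can. A call with a number of a shift or a turn outside -1 to 1 is refused whole. A call with a gripper value outside its range is refused whole. The fingers move at their own pace and stop on an object; "force" is the grip in N (left out, the last holds). Time passes only in rows, so rows that do not move let the fingers close. It gives the time, the measured TCP pose, the force and the opening at its end, in the units of the state.
- sensors.get_obs(): the state, without advancing time (a new reading comes with each control period).
- imaging.read_camera(name): name is "scene" or "top" or "wrist"; returns a dict with "color" (400x640x3 uint8, red, green, blue), "mtx" (3x3 intrinsics, pixels), "extrinsics" (4x4, takes a point from world to camera coordinates); the wrist camera has in their place "tool_from_camera" (4x4, takes a point from camera to tool coordinates, whose origin is the TCP and whose axes are the flange's). Camera axes: x right, y down, z forward; pixel columns grow to the right and rows downward; lengths in m; the calibration is good to about 2 mm. A picture is of the moment at which its call begins: read the wrist's pose just before it. There is no depth.
- ticket.sign_off(): hands the job in, once; it reports no verdict.
The state is a dict: "time_s": time; "qpos": joint angles; "joint_velocities": joint speeds; "effort": joint torques, N m; "tool_pos": TCP position; "tool_rot": TCP orientation; "force": force on the tool from outside, world axes, zero at the start; "wrist_torque": the same for the moment, N m; "grip_width": finger opening in m.
Only numpy, scipy, OpenCV 4.12 (cv2) and the standard library are available. Lean on these libraries where they do the work, as an engineer would, in place of code of your own. Each camera call takes 0.05 s, during which the arm holds its last target.

### The job

Put each of the four loose parts on the test bench into the pale green nest marked for it: the fan into the one with the black square, the heat sink into the one with the silver stripes, the copper choke into the round one with the copper ring, and the relay into the one with the blue rectangle. Each must stand upright and flat on the floor of its nest, inside the rim; set the parts down gently rather than dropping them, and let go of them. Leave the solder spool and the meter where they are.

Things in the scene. Friction and masses are not known exactly. Their poses are not given: they have to be found in the camera images.
- fan: loose square cooling fan lying flat: open black frame 50 x 50 mm, 38 mm high, grey blades and a pale blue hub seen from above; flat outer side walls to grip. Origin: centre of its underside; z up, x and y along its sides (all four sides alike).
- heat_sink: loose bare aluminium heat sink standing on its base, fins up: 36 mm wide (its x), 80 mm long (its y), 36 mm high; five upright fins run along y, the outer two forming its long side faces (grip across x). Origin: centre of its underside; z up.
- choke: loose ring-shaped copper-wound choke coil lying flat: outer diameter 48 mm, hole diameter 20 mm, 30 mm high, upright outer wall, copper brown. Origin: centre of its underside, on the axis; z up.
- relay: loose blue box-shaped power relay, upright: 30 mm wide (its x), 44 mm long (its y), 36 mm high, with two thin silver blade tabs 5 mm tall on its top. Origin: centre of its underside; z up.
- fan_nest: fixed pale green nest for the fan: plate 82 x 82 mm with a raised rim 8 mm wide; square opening 66 x 66 mm whose floor is marked with a solid black 50 mm square with a pale blue dot in its middle. Origin: centre of its underside on the bench; floor 3 mm and rim top 8 mm above it (rim stands 5 mm above the floor); x and y along the sides, z up.
- sink_nest: fixed pale green nest for the heat sink: plate 68 mm (its x) by 112 mm (its y) with a raised rim 8 mm wide; opening 52 mm (x) by 96 mm (y) whose floor is marked with a dark grey rectangle 40 x 84 mm bearing five silver stripes along y. Origin: centre of its underside; floor 3 mm, rim top 8 mm above it; z up. The heat sink lies with its length along the nest's y.
- choke_nest: fixed pale green round nest for the choke: disc of 80 mm diameter with a raised rim 8 mm wide; round opening 64 mm across whose floor is marked with a copper-brown ring. Origin: centre of its underside; floor 3 mm, rim top 8 mm above it; z up.
- relay_nest: fixed pale green nest for the relay: plate 62 mm (its x) by 76 mm (its y) with a raised rim 8 mm wide; opening 46 mm (x) by 60 mm (y) whose floor is marked with a blue rectangle. Origin: centre of its underside; floor 3 mm, rim top 8 mm above it; z up. The relay stands with its length along the nest's y.
- spool: bystander: loose solder-wire spool standing upright at the left side of the bench, green flanges 60 mm across, 52 mm high. Origin: centre of its underside. Leave alone.
- meter: bystander: loose off-white handheld meter lying at the right side of the bench, 150 x 78 mm, 36 mm high, black dial (42 mm with the dial). Origin: centre of its underside. Leave alone.
Things that resemble listed ones, but are neither listed nor needed, are in the scene too. Leave any pink or turquoise look-alike of the relay_nest alone. Of the things that look like the heat_sink, take the one that is farthest to the robot's left at the start.

How it is judged:
By the outcome, as a careful person would: the job done as asked, in the order asked, and still so for the second after the job is handed in, with the robot touching nothing.
It also fails if it takes over 112 s, if anything falls off the work surface, if the arm or the gripper's body presses on something with over 40 N, if the wrist force passes 120 N, or if a joint passes its speed limit or range.

## Working session

There is one attempt and no reset: what is moved stays moved. The work goes in short steps, Python scripts to look and compute and a tool call to move; the robot and the scene stay as the last step left them, time stands still between calls to the robot, and variables do not carry over. Pictures are saved under pics/ and viewed, and the job is handed in when it is done.

Besides the shell and the picture viewer there is one more tool, called after "Emit:" by a JSON object that holds its "op" and its "data", one argument or row to a line. carry_out: Moves the arm, as the interface text tells. Scaled input: -1 to 1 covers 0.03 m each way for a shift and 10 degrees each way for a turn. Its arguments: {"type":"object","properties":{"plan":{"type":"array"},"force":{"type":"number"}},"required":["plan"]}

```bash
ls; mkdir -p pics; cat > h.py <<'E'
import cv2,numpy as np
from cell import sensors,imaging,ticket
def snap(n,f):
    o=sensors.get_obs(); d=imaging.read_camera(n); d['obs']=o
    cv2.imwrite('pics/'+f,d['color'][:,:,::-1]); return d
E
python3 - <<'E'
from h import *
import pickle
for n in ['scene','top','wrist']:
    d=snap(n,n+'0.png'); pickle.dump(d,open(n+'0.pkl','wb'))
    print(n,d['mtx'].tolist(),np.round(d.get('extrinsics',d.get('tool_from_camera')),4).tolist())
o=sensors.get_obs();print(o)
E
```

```text
pics
scene [[470.461868166353, 0.0, 325.439177285268], [0.0, 470.461868166353, 195.28509956784396], [0.0, 0.0, 1.0]] [[-0.8128, 0.5824, -0.0126, 0.4198], [0.4807, 0.6584, -0.5792, -0.2171], [-0.329, -0.4768, -0.8151, 1.656], [0.0, 0.0, 0.0, 1.0]]
top [[440.56881509355304, 0.0, 332.34185378440253], [0.0, 440.56881509355304, 200.38373661047416], [0.0, 0.0, 1.0]] [[0.0008, -1.0, -0.0017, -0.0219], [-0.9988, -0.0007, -0.0495, 0.4855], [0.0495, 0.0017, -0.9988, 1.2794], [0.0, 0.0, 0.0, 1.0]]
wrist [[299.74295862726535, 0.0, 323.9920662329036], [0.0, 299.74295862726535, 201.73045717071682], [0.0, 0.0, 1.0]] [[0.0004, -0.9544, -0.2986, 0.0813], [1.0, 0.0006, -0.0005, -0.0007], [0.0007, -0.2986, 0.9544, -0.1616], [0.0, 0.0, 0.0, 1.0]]
{'time_s': 0.15, 'qpos': array([77.35706461, 18.42889958, -4.01656884, 83.15903667,  1.29392062,
       78.54061448, -3.26189261]), 'joint_velocities': array([ 0.01871949, -0.02314088,  0.02537408, -0.18197905,  0.04121259,
       -0.0314859 , -0.03805624]), 'effort': array([-4.05248988e-05, -4.91798544e+01, -4.04195460e-01, -3.12877285e+01,
       -6.38313848e-02,  4.05095040e-02,  1.06136770e-04]), 'tool_pos': array([ 0.15107089, -0.6317701 ,  0.2217158 ]), 'tool_rot': array([-1.79916611e+02,  3.68576496e-03,  1.34512123e+01]), 'force': array([ 0.79660254,  0.10758   , -0.20973843]), 'wrist_torque': array([ 0.02202351, -0.00730943,  0.00984165]), 'grip_width': 0.08693731584778498}
```

View pics/scene0.png

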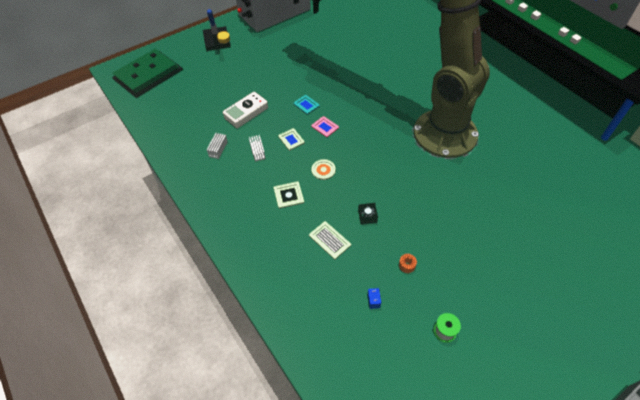

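View pics/top0.png

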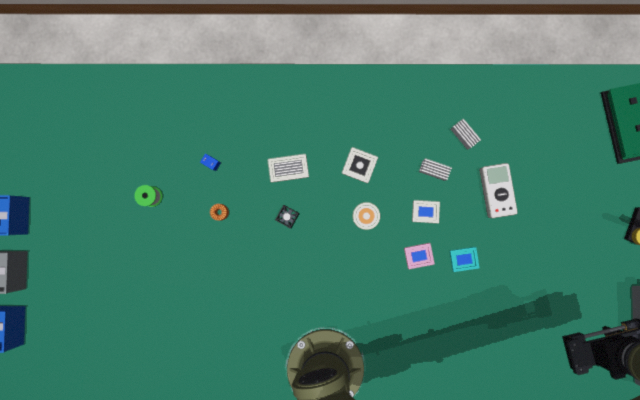

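View pics/wrist0.png

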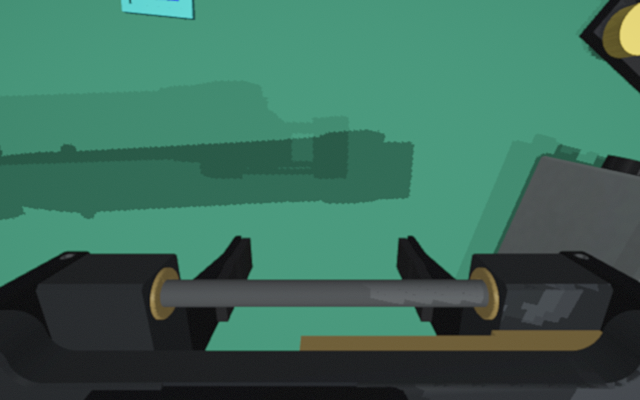

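The top view shows the fan at (287,216), choke at (219,212), relay at (210,162), fan nest at (360,165), sink nest at (288,168), choke nest at (367,216) and spool at (147,196). There are two heat sinks, at (436,169) and (466,133). The one at 436 is farther to the robot's left (image left = +y). The relay-nest candidates are pale green (426,212), pink (419,256) and turquoise (465,260), and I want the pale green one. I'll confirm these in an enlarged crop.

```bash
python3 - <<'E'
import cv2
a=cv2.imread('pics/top0.png')
cv2.imwrite('pics/c1.png',cv2.resize(a[110:280,395:525],None,fx=4.5,fy=3.5*4.5/4.5,interpolation=cv2.INTER_CUBIC) if 0 else cv2.resize(a[115:280,390:530],None,fx=3.6,fy=3.6,interpolation=cv2.INTER_CUBIC))
cv2.imwrite('pics/c2.png',cv2.resize(a[135:240,190:390],None,fx=4,fy=4,interpolation=cv2.INTER_CUBIC))
b=cv2.imread('pics/scene0.png')
cv2.imwrite('pics/c3.png',cv2.resize(b[80:320,195:465],None,fx=2.4,fy=2.4,interpolation=cv2.INTER_CUBIC))
E
```

```text
(no output)
```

View pics/c1.png

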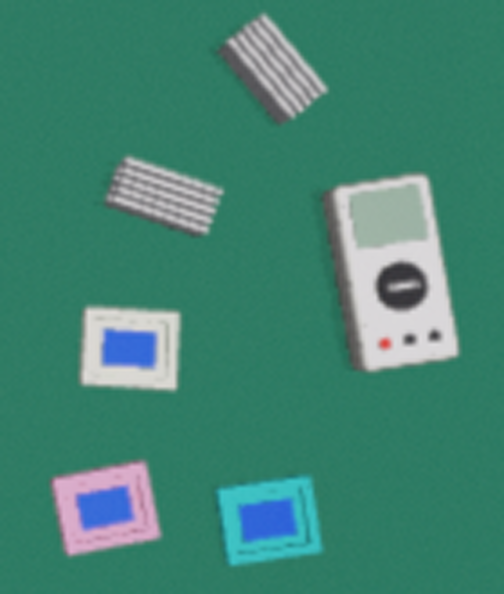

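View pics/c2.png

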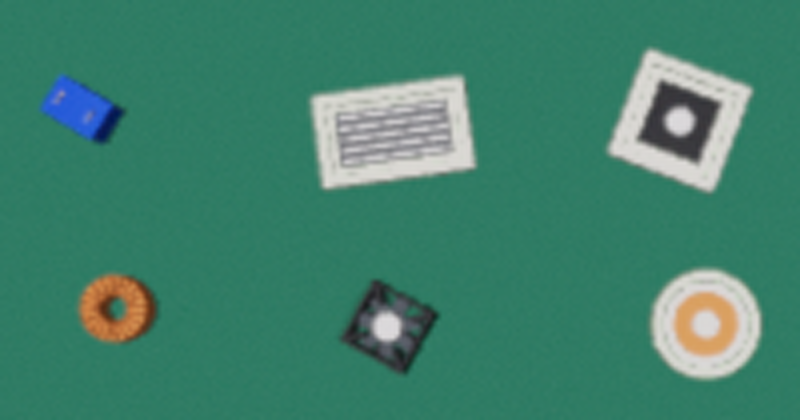

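View pics/c3.png

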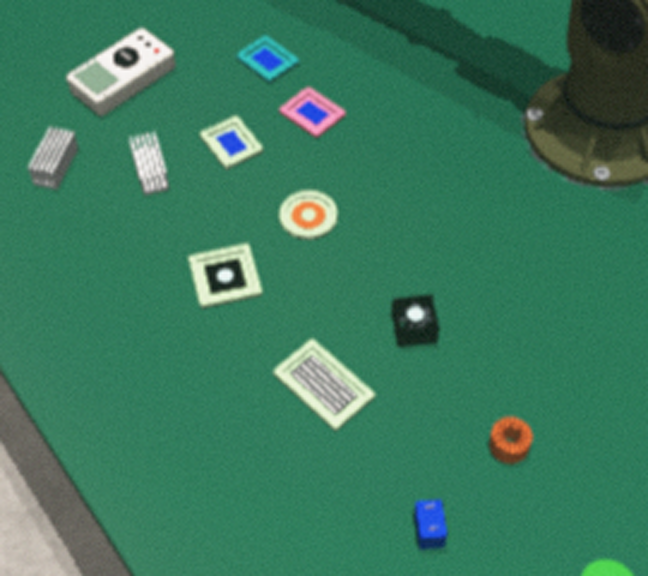

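```bash
cat >> h.py <<'E'
import pickle
from scipy.optimize import least_squares
T=pickle.load(open('top0.pkl','rb'));S=pickle.load(open('scene0.pkl','rb'))
def proj(d,X):
    p=d['extrinsics'][:3,:3]@np.asarray(X)+d['extrinsics'][:3,3]; q=d['mtx']@p; return q[:2]/q[2]
def onplane(d,uv,z):
    R=d['extrinsics'][:3,:3];t=d['extrinsics'][:3,3]
    c=-R.T@t; r=R.T@np.linalg.inv(d['mtx'])@np.array([uv[0],uv[1],1.]); return c+r*(z-c[2])/r[2]
def tri(vs):
    f=lambda X:np.concatenate([proj(d,X)-uv for d,uv in vs]); s=least_squares(f,[.5,0,0]); return s.x,s.fun
E
python3 - <<'E'
from h import *
g=lambda o,s:(lambda x,y:(o[0]+(x+.5)/s-.5,o[1]+(y+.5)/s-.5))
c1=g((390,115),3.6);c2=g((190,135),4);c3=g((195,80),2.4)
for n,a,b in [('fan',c2(387,327),c3(416,315)),('choke',c2(117,308),c3(513,436)),('relaytop',c2(73,107),c3(431,517)),
 ('fnest',c2(681,122),c3(225,275)),('snest',c2(394,132),c3(325,384)),('cnest',c2(706,324),c3(308,215)),('rnest',c1(130,349),c3(232,142))]:
    X,r=tri([(T,a),(S,b)]); print(n,np.round(X,4),np.round(r,2))
def quad(n,f,pts,z):
    P=np.array([onplane(T,f(*p),z)[:2] for p in pts]); print(n,'c',P.mean(0).round(4)); 
    for i in range(4):
        d=P[(i+1)%4]-P[i]; print('   len %.4f ang %.1f'%(np.hypot(*d),np.degrees(np.arctan2(d[1],d[0]))))
quad('fan',c2,[(378,280),(438,317),(405,374),(343,341)],.038)
quad('relay',c2,[(63,75),(120,107),(98,139),(40,107)],.036)
quad('sink',c1,[(126,157),(222,189),(208,230),(108,197)],.036)
quad('fnest',c2,[(651,49),(752,87),(713,192),(607,152)],.008)
quad('snest',c2,[(463,75),(476,167),(323,189),(310,97)],.008)
quad('rnest',c1,[(87,306),(181,312),(178,389),(81,383)],.008)
E
```

```text
fan [0.4375 0.1113 0.0324] [-0.22  0.27 -0.37 -0.  ]
choke [0.4499 0.3092 0.0245] [-0.61  0.74 -0.94  0.04]
relaytop [0.5962 0.3375 0.0394] [-0.08  0.1  -0.12  0.  ]
fnest [ 0.5899 -0.1026  0.0037] [-0.16  0.21 -0.29 -0.03]
snest [0.5812 0.1108 0.0039] [-0.46  0.57 -0.74 -0.04]
cnest [ 0.4406 -0.1208  0.0029] [-0.12  0.15 -0.22 -0.01]
rnest [ 0.4523 -0.296   0.0048] [-0.18  0.24 -0.35 -0.04]
fan c [0.4375 0.1073]
   len 0.0507 ang -121.5
   len 0.0471 ang 150.1
   len 0.0504 ang 62.1
   len 0.0503 ang -29.6
relay c [0.597 0.333]
   len 0.0476 ang -119.2
   len 0.0280 ang 146.2
   len 0.0482 ang 61.2
   len 0.0284 ang -35.0
sink c [ 0.5772 -0.32  ]
   len 0.0809 ang -108.6
   len 0.0350 ang 160.6
   len 0.0841 ang 71.6
   len 0.0355 ang -24.5
fnest c [ 0.5915 -0.1026]
   len 0.0797 ang -110.7
   len 0.0831 ang 159.5
   len 0.0835 ang 69.3
   len 0.0832 ang -23.0
snest c [0.5825 0.1097]
   len 0.0690 ang -171.8
   len 0.1139 ang 98.3
   len 0.0689 ang 8.5
   len 0.1142 ang -81.7
rnest c [ 0.4542 -0.2973]
   len 0.0768 ang -93.6
   len 0.0629 ang 177.1
   len 0.0791 ang 86.5
   len 0.0630 ang -4.9
```

The triangulated heights match the text: nests about 4 mm, parts 32–39 mm. First I'll turn the tool to the fan's side direction (yaw about 60).

```bash
cat >> h.py <<'E'
from scipy.spatial.transform import Rotation as Ro
def cur():
    o=sensors.get_obs(); return o,np.array(o['tool_pos']),Ro.from_euler('xyz',o['tool_rot'],degrees=True)
def go(x,y,z,yaw,p=None,yaw0=None):
    "delta in row units, shift expressed in tool axes at start; turn about tool z"
    o,p0,R=cur(); 
    d=R.inv().apply(np.array([x,y,z])-p0)/.03
    ty=o['tool_rot'][2]; t=-((yaw-ty+180)%360-180)/10
    W=Ro.from_euler('xyz',[180,0,yaw],degrees=True); d2=W.inv().apply(np.array([x,y,z])-p0)/.03
    lev=(R.inv()*Ro.from_euler('xyz',[180,0,ty],degrees=True)).as_rotvec(degrees=True)/10
    print('now',p0.round(4),o['tool_rot'].round(2),'t %.2f'%o['time_s'],'w %.4f'%o['grip_width'],'F',o['force'].round(1),'q',o['qpos'].round(0))
    print('shift units now-axes',d.round(2),' target-axes',d2.round(2),'rz',round(t,2),'level',lev.round(3))
E
python3 -c "
from h import *
go(.44,-.3,.22,60);go(.4375,.109,.15,60)"
```

```text
now [ 0.1511 -0.6318  0.2217] [-179.92    0.     13.45] t 0.15 w 0.0869 F [ 0.8  0.1 -0.2] q [77. 18. -4. 83.  1. 79. -3.]
shift units now-axes [11.94 -8.52  0.07]  target-axes [14.39  2.81  0.06] rz -4.65 level [-0.008  0.    -0.   ]
now [ 0.1511 -0.6318  0.2217] [-179.92    0.     13.45] t 0.15 w 0.0869 F [ 0.8  0.1 -0.2] q [77. 18. -4. 83.  1. 79. -3.]
shift units now-axes [ 15.03 -21.79   2.42]  target-axes [26.16 -4.08  2.39] rz -4.65 level [-0.008  0.    -0.   ]
```

Emit:
{"op": "carry_out", "data": {
  "plan": [
    {"rz": -0.93},
    {"rz": -0.93},
    {"rz": -0.93},
    {"rz": -0.93},
    {"rz": -0.93}
  ],
  "force": 20
}}

```text
validation failed for argument at $.pl...
```

```bash
python3 -c "
from h import *
go(.44,-.3,.22,60);go(.4375,.109,.15,60)"
```

```text
now [ 0.1511 -0.6318  0.2217] [-179.92    0.     13.45] t 0.15 w 0.0869 F [ 0.8  0.1 -0.2] q [77. 18. -4. 83.  1. 79. -3.]
shift units now-axes [11.94 -8.52  0.07]  target-axes [14.39  2.81  0.06] rz -4.65 level [-0.008  0.    -0.   ]
now [ 0.1511 -0.6318  0.2217] [-179.92    0.     13.45] t 0.15 w 0.0869 F [ 0.8  0.1 -0.2] q [77. 18. -4. 83.  1. 79. -3.]
shift units now-axes [ 15.03 -21.79   2.42]  target-axes [26.16 -4.08  2.39] rz -4.65 level [-0.008  0.    -0.   ]
```

The rows probably need every key, so I'll send them in full.

Emit:
{"op": "carry_out", "data": {
  "plan": [
    {"fingers": -1,"dx": 0,"dy": 0,"dz": 0,"rx": 0,"ry": 0,"rz": -0.93},
    {"fingers": -1,"dx": 0,"dy": 0,"dz": 0,"rx": 0,"ry": 0,"rz": -0.93},
    {"fingers": -1,"dx": 0,"dy": 0,"dz": 0,"rx": 0,"ry": 0,"rz": -0.93},
    {"fingers": -1,"dx": 0,"dy": 0,"dz": 0,"rx": 0,"ry": 0,"rz": -0.93},
    {"fingers": -1,"dx": 0,"dy": 0,"dz": 0,"rx": 0,"ry": 0,"rz": -0.93}
  ],
  "force": 20
}}

```text
time_s: 0.78
tool_pos: [0.1511, -0.632, 0.2221]
tool_rot: [-180.0, -0.0, 60.3]
force: [0.9, 0.9, 0.6]
grip_width: 0.0871
```

```bash
python3 -c "
from h import *
go(.44,-.3,.22,60);go(.4375,.109,.15,60)"
```

```text
now [ 0.1511 -0.632   0.2221] [-1.7997e+02 -3.0000e-02  6.0260e+01] t 0.78 w 0.0871 F [0.9 0.9 0.6] q [ 82.  19. -10.  83.   3.  79.  42.]
shift units now-axes [14.38  2.87  0.08]  target-axes [14.4   2.81  0.07] rz 0.03 level [-0.003 -0.003  0.   ]
now [ 0.1511 -0.632   0.2221] [-1.7997e+02 -3.0000e-02  6.0260e+01] t 0.78 w 0.0871 F [0.9 0.9 0.6] q [ 82.  19. -10.  83.   3.  79.  42.]
shift units now-axes [26.18 -3.96  2.42]  target-axes [26.16 -4.08  2.4 ] rz 0.03 level [-0.003 -0.003  0.   ]
```

Emit:
{"op": "carry_out", "data": {
  "plan": [
    {"fingers": -1,"dx": 1,"dy": 0.2,"dz": 0,"rx": 0,"ry": 0,"rz": 0},
    {"fingers": -1,"dx": 1,"dy": 0.2,"dz": 0,"rx": 0,"ry": 0,"rz": 0},
    {"fingers": -1,"dx": 1,"dy": 0.2,"dz": 0,"rx": 0,"ry": 0,"rz": 0},
    {"fingers": -1,"dx": 1,"dy": 0.2,"dz": 0,"rx": 0,"ry": 0,"rz": 0},
    {"fingers": -1,"dx": 1,"dy": 0.2,"dz": 0,"rx": 0,"ry": 0,"rz": 0},
    {"fingers": -1,"dx": 1,"dy": 0.2,"dz": 0,"rx": 0,"ry": 0,"rz": 0},
    {"fingers": -1,"dx": 1,"dy": 0.2,"dz": 0,"rx": 0,"ry": 0,"rz": 0},
    {"fingers": -1,"dx": 1,"dy": 0.2,"dz": 0,"rx": 0,"ry": 0,"rz": 0},
    {"fingers": -1,"dx": 1,"dy": 0.2,"dz": 0,"rx": 0,"ry": 0,"rz": 0},
    {"fingers": -1,"dx": 1,"dy": 0.2,"dz": 0,"rx": 0,"ry": 0,"rz": 0},
    {"fingers": -1,"dx": 1,"dy": 0.2,"dz": 0,"rx": 0,"ry": 0,"rz": 0},
    {"fingers": -1,"dx": 1,"dy": 0.2,"dz": 0,"rx": 0,"ry": 0,"rz": 0}
  ]
}}

```text
time_s: 2.28
tool_pos: [0.3942, -0.3557, 0.2223]
tool_rot: [-180.0, 0.0, 59.9]
force: [0.2, 0.0, 0.2]
grip_width: 0.0871
```

```bash
python3 -c "
from h import *
d=snap('wrist','w1.png');pickle.dump(d,open('w1.pkl','wb'))
go(.4375,.109,.15,60)"
```

```text
now [ 0.3978 -0.3514  0.2225] [ 1.7997e+02 -1.7000e-01  6.0300e+01] t 2.33 w 0.0871 F [ 2.4  2.8 -0.3] q [ 62.   5. -25.  99.   2.  76.   7.]
shift units now-axes [13.98 -6.46  2.46]  target-axes [13.95 -6.53  2.42] rz 0.03 level [ 0.003 -0.017 -0.   ]
```

View pics/w1.png

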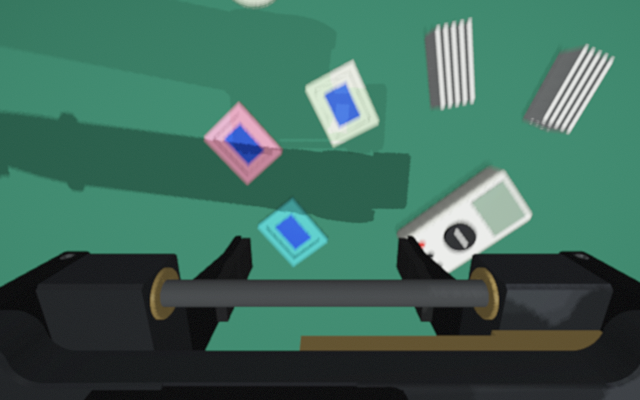

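Emit:
{"op": "carry_out", "data": {
  "plan": [
    {"fingers": -1,"dx": 1,"dy": -0.2,"dz": 0,"rx": 0,"ry": 0,"rz": 0},
    {"fingers": -1,"dx": 1,"dy": -0.2,"dz": 0,"rx": 0,"ry": 0,"rz": 0},
    {"fingers": -1,"dx": 1,"dy": -0.2,"dz": 0,"rx": 0,"ry": 0,"rz": 0},
    {"fingers": -1,"dx": 1,"dy": -0.3,"dz": 0,"rx": 0,"ry": 0,"rz": 0},
    {"fingers": -1,"dx": 1,"dy": -0.4,"dz": 0,"rx": 0,"ry": 0,"rz": 0},
    {"fingers": -1,"dx": 1,"dy": -0.5,"dz": 0,"rx": 0,"ry": 0,"rz": 0},
    {"fingers": -1,"dx": 1,"dy": -0.6,"dz": 0,"rx": 0,"ry": 0,"rz": 0},
    {"fingers": -1,"dx": 1,"dy": -0.6,"dz": 0,"rx": 0,"ry": 0,"rz": 0},
    {"fingers": -1,"dx": 1,"dy": -0.6,"dz": 0,"rx": 0,"ry": 0,"rz": 0},
    {"fingers": -1,"dx": 1,"dy": -0.6,"dz": 0,"rx": 0,"ry": 0,"rz": 0},
    {"fingers": -1,"dx": 1,"dy": -0.6,"dz": 0,"rx": 0,"ry": 0,"rz": 0},
    {"fingers": -1,"dx": 0,"dy": 0,"dz": 0,"rx": 0,"ry": 0,"rz": 0}
  ]
}}

```text
time_s: 3.82
tool_pos: [0.4342, 0.0037, 0.2227]
tool_rot: [180.0, 0.0, 60.2]
force: [0.2, 0.2, 0.3]
grip_width: 0.0872
```

```bash
python3 -c "
from h import *
d=snap('wrist','w2.png');pickle.dump(d,open('w2.pkl','wb'))
go(.4375,.109,.15,60)"
```

```text
now [0.4342 0.0017 0.2226] [1.7996e+02 5.0000e-02 6.0090e+01] t 3.88 w 0.0872 F [-0.5 -0.4  0.5] q [ 45.  -9. -44. 110.  -6.  76. -27.]
shift units now-axes [ 3.16 -1.69  2.41]  target-axes [ 3.15 -1.69  2.42] rz 0.01 level [0.004 0.005 0.   ]
```

View pics/w2.png

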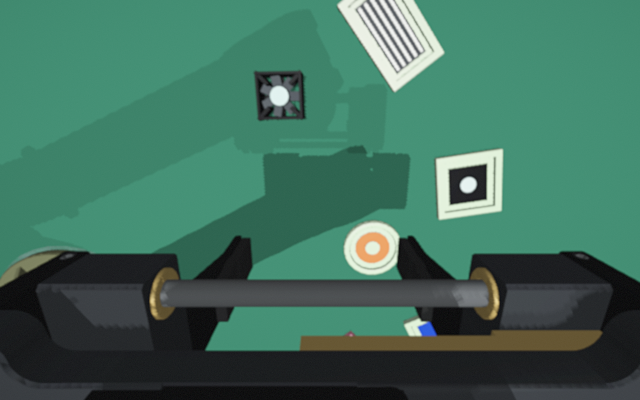

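In the wrist view the fan hub is at (279,95), the fan nest dot at (468,185), the choke nest centre at (372,248) and the sink nest at about (391,42). I'll locate them and compare with the top view.

```bash
cat >> h.py <<'E'
def wcam(d):
    o=d['obs']; M=np.eye(4); M[:3,:3]=Ro.from_euler('xyz',o['tool_rot'],degrees=True).as_matrix(); M[:3,3]=o['tool_pos']
    E=np.linalg.inv(M@d['tool_from_camera']); d=dict(d); d['extrinsics']=E; return d
def W(n): return wcam(pickle.load(open(n+'.pkl','rb')))
E
python3 - <<'E'
from h import *
d=W('w2'); d1=W('w1')
for n,p,z in [('hub',(279.5,95.5),.036),('fnest',(468,185),.003),('cnest',(372.3,248),.003)]: print(n,onplane(d,p,z).round(4))
P=np.array([onplane(d,p,.038)[:2] for p in [(254.5,72),(302,71),(304.5,118.5),(258,120)]]);print(P.mean(0),P)
print('rnest',onplane(d1,(342,104),.003), 'sink',onplane(d1,(455,63),.036))
c2=lambda x,y:(190+(x+.5)/4-.5,135+(y+.5)/4-.5)
for n,a,b in [('fan',c2(387,327),(279.5,95.5)),('fnest',c2(681,122),(468,185)),('cnest',c2(706,324),(372.3,248))]: print(n,tri([(T,a),(d,b)])[0].round(4))
E
```

```text
hub [0.438  0.1113 0.036 ]
fnest [ 0.5899 -0.1013  0.003 ]
cnest [ 0.4398 -0.1202  0.003 ]
[0.43825777 0.11062296] [[0.42771151 0.14434291]
 [0.47218959 0.12007434]
 [0.44949436 0.07687158]
 [0.40363562 0.101203  ]]
rnest [ 0.4552224  -0.29054578  0.003     ] sink [ 0.5773864  -0.31381141  0.036     ]
fan [0.4382 0.1111 0.0374]
fnest [ 0.5912 -0.1033 -0.0013]
cnest [ 0.44   -0.121   0.0016]
```

```bash
python3 -c "
from h import *
go(.438,.111,.014,61)"
```

```text
now [0.4342 0.0017 0.2226] [1.7996e+02 5.0000e-02 6.0090e+01] t 3.88 w 0.0872 F [-0.5 -0.4  0.5] q [ 45.  -9. -44. 110.  -6.  76. -27.]
shift units now-axes [ 3.23 -1.71  6.95]  target-axes [ 3.25 -1.66  6.95] rz -0.09 level [0.004 0.005 0.   ]
```

Emit:
{"op": "carry_out", "data": {
  "plan": [
    {"fingers": -1,"dx": 0.8,"dy": -0.42,"dz": 0,"rx": 0,"ry": 0,"rz": -0.09},
    {"fingers": -1,"dx": 0.8,"dy": -0.42,"dz": 0,"rx": 0,"ry": 0,"rz": 0},
    {"fingers": -1,"dx": 0.8,"dy": -0.42,"dz": 0.5,"rx": 0,"ry": 0,"rz": 0},
    {"fingers": -1,"dx": 0.83,"dy": -0.42,"dz": 0.8,"rx": 0,"ry": 0,"rz": 0},
    {"fingers": -1,"dx": 0,"dy": 0,"dz": 1,"rx": 0,"ry": 0,"rz": 0},
    {"fingers": -1,"dx": 0,"dy": 0,"dz": 1,"rx": 0,"ry": 0,"rz": 0},
    {"fingers": -1,"dx": 0,"dy": 0,"dz": 1,"rx": 0,"ry": 0,"rz": 0},
    {"fingers": -1,"dx": 0,"dy": 0,"dz": 0.9,"rx": 0,"ry": 0,"rz": 0},
    {"fingers": -1,"dx": 0,"dy": 0,"dz": 0,"rx": 0,"ry": 0,"rz": 0}
  ]
}}

```text
time_s: 5.0
tool_pos: [0.4363, 0.1088, 0.0647]
tool_rot: [-179.7, 0.1, 60.8]
force: [-0.2, -0.4, 0.2]
grip_width: 0.0869
```

```bash
python3 -c "
from h import *
d=snap('wrist','w3.png');pickle.dump(d,open('w3.pkl','wb'))
go(.438,.111,.014,61)"
```

```text
now [0.4376 0.1094 0.0661] [-1.7988e+02  4.0000e-02  6.0780e+01] t 5.05 w 0.0872 F [1.3 0.8 0.5] q [ 37.   7. -57. 119.   7.  57. -52.]
shift units now-axes [ 0.06 -0.01  1.74]  target-axes [ 0.05 -0.01  1.74] rz -0.02 level [-0.012  0.004 -0.   ]
```

View pics/w3.png

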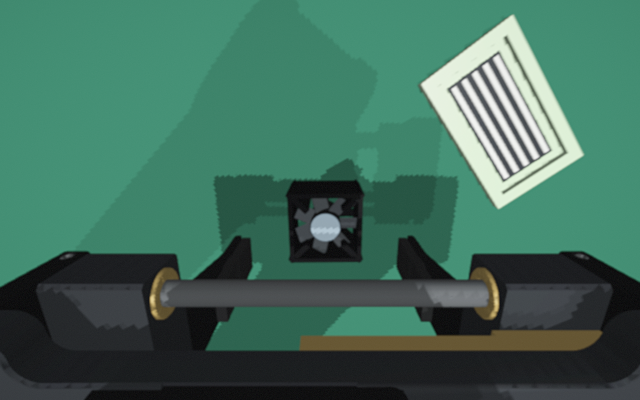

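The fan is square to the jaws and centred, with its hub at (325,228). Going down and gripping.

Emit:
{"op": "carry_out", "data": {
  "plan": [
    {"fingers": -1,"dx": 0.06,"dy": 0,"dz": 0.9,"rx": 0,"ry": 0,"rz": 0},
    {"fingers": -1,"dx": 0,"dy": 0,"dz": 0.6,"rx": 0,"ry": 0,"rz": 0},
    {"fingers": -1,"dx": 0,"dy": 0,"dz": 0.24,"rx": 0,"ry": 0,"rz": 0},
    {"fingers": 1,"dx": 0,"dy": 0,"dz": 0,"rx": 0,"ry": 0,"rz": 0},
    {"fingers": 1,"dx": 0,"dy": 0,"dz": 0,"rx": 0,"ry": 0,"rz": 0},
    {"fingers": 1,"dx": 0,"dy": 0,"dz": 0,"rx": 0,"ry": 0,"rz": 0},
    {"fingers": 1,"dx": 0,"dy": 0,"dz": 0,"rx": 0,"ry": 0,"rz": 0}
  ],
  "force": 20
}}

```text
time_s: 5.92
tool_pos: [0.4391, 0.1118, 0.0147]
tool_rot: [180.0, -0.0, 60.9]
force: [0.7, 0.6, -0.5]
grip_width: 0.0548
```

```bash
python3 -c "
from h import *
d=snap('wrist','w4.png');pickle.dump(d,open('w4.pkl','wb'))
go(.438,.111,.014,61);go(.590,-.102,.07,69)"
```

```text
now [0.439  0.1119 0.0146] [179.97  -0.    60.85] t 5.97 w 0.0511 F [-1.   0.8  0.1] q [ 34.  14. -55. 121.  14.  52. -58.]
shift units now-axes [-0.04 -0.02  0.02]  target-axes [-0.04 -0.02  0.02] rz -0.01 level [ 0.003 -0.    -0.   ]
now [0.439  0.1119 0.0146] [179.97  -0.    60.85] t 5.97 w 0.0511 F [-1.   0.8  0.1] q [ 34.  14. -55. 121.  14.  52. -58.]
shift units now-axes [-3.77  7.87 -1.84]  target-axes [-4.85  7.25 -1.85] rz -0.81 level [ 0.003 -0.    -0.   ]
```

View pics/w4.png

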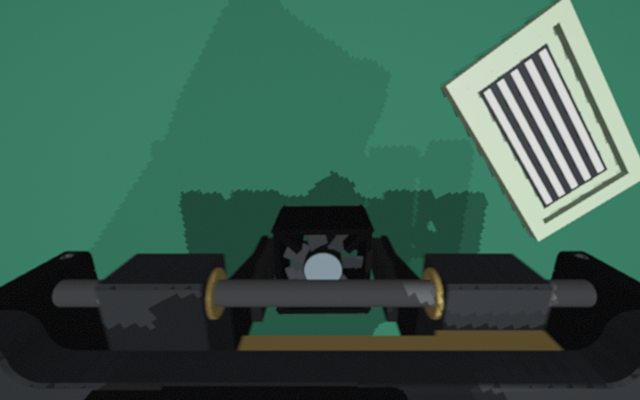

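Emit:
{"op": "carry_out", "data": {
  "plan": [
    {"fingers": 1,"dx": 0,"dy": 0,"dz": 0,"rx": 0,"ry": 0,"rz": 0},
    {"fingers": 1,"dx": 0,"dy": 0,"dz": 0,"rx": 0,"ry": 0,"rz": 0},
    {"fingers": 1,"dx": 0,"dy": 0,"dz": -0.3,"rx": 0,"ry": 0,"rz": 0},
    {"fingers": 1,"dx": 0,"dy": 0,"dz": -0.6,"rx": 0,"ry": 0,"rz": 0},
    {"fingers": 1,"dx": 0,"dy": 0,"dz": -0.9,"rx": 0,"ry": 0,"rz": 0},
    {"fingers": 1,"dx": 0,"dy": 0,"dz": -0.7,"rx": 0,"ry": 0,"rz": 0},
    {"fingers": 1,"dx": 0,"dy": 0,"dz": 0,"rx": 0,"ry": 0,"rz": -0.81},
    {"fingers": 1,"dx": 0,"dy": 0,"dz": 0,"rx": 0,"ry": 0,"rz": 0}
  ]
}}

```text
time_s: 6.98
tool_pos: [0.4387, 0.1118, 0.0896]
tool_rot: [180.0, 0.0, 68.9]
force: [-0.3, 0.7, -1.8]
grip_width: 0.0499
```

```bash
python3 -c "
from h import *
d=snap('wrist','w5.png');pickle.dump(d,open('w5.pkl','wb'))
go(.590,-.102,.09,69)
print(onplane(W('w4'),(322.5,268.5),.036))"
```

```text
now [0.4385 0.1117 0.0893] [-1.7999e+02  2.0000e-02  6.8810e+01] t 7.03 w 0.0500 F [-1.5  0.1 -1.3] q [ 40.   5. -58. 118.   5.  60. -42.]
shift units now-axes [-4.82  7.28 -0.02]  target-axes [-4.84  7.27 -0.02] rz -0.02 level [-0.001  0.002 -0.   ]
[0.43804006 0.11417696 0.036     ]
```

View pics/w5.png

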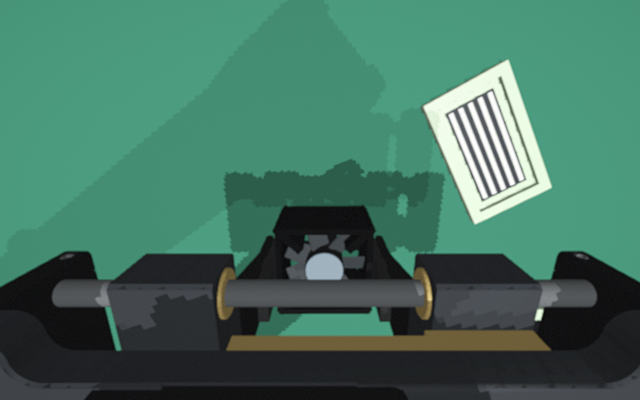

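The fan is held, with the opening at 50.0 mm.

Emit:
{"op": "carry_out", "data": {
  "plan": [
    {"fingers": 1,"dx": -0.3,"dy": 0.5,"dz": 0,"rx": 0,"ry": 0,"rz": 0},
    {"fingers": 1,"dx": -0.6,"dy": 0.9,"dz": 0,"rx": 0,"ry": 0,"rz": 0},
    {"fingers": 1,"dx": -0.6,"dy": 0.9,"dz": 0,"rx": 0,"ry": 0,"rz": 0},
    {"fingers": 1,"dx": -0.6,"dy": 0.9,"dz": 0,"rx": 0,"ry": 0,"rz": 0},
    {"fingers": 1,"dx": -0.6,"dy": 0.9,"dz": 0,"rx": 0,"ry": 0,"rz": 0},
    {"fingers": 1,"dx": -0.6,"dy": 0.9,"dz": 0,"rx": 0,"ry": 0,"rz": 0},
    {"fingers": 1,"dx": -0.6,"dy": 0.9,"dz": 0,"rx": 0,"ry": 0,"rz": 0},
    {"fingers": 1,"dx": -0.6,"dy": 0.9,"dz": 0,"rx": 0,"ry": 0,"rz": 0},
    {"fingers": 1,"dx": -0.34,"dy": 0.48,"dz": 0,"rx": 0,"ry": 0,"rz": 0},
    {"fingers": 1,"dx": 0,"dy": 0,"dz": 0,"rx": 0,"ry": 0,"rz": 0},
    {"fingers": 1,"dx": 0,"dy": 0,"dz": 0,"rx": 0,"ry": 0,"rz": 0}
  ]
}}

```text
time_s: 8.4
tool_pos: [0.5898, -0.1006, 0.089]
tool_rot: [-179.9, -0.0, 69.0]
force: [-0.6, 0.5, -0.9]
grip_width: 0.0501
```

```bash
python3 -c "
from h import *
d=snap('wrist','w6.png');pickle.dump(d,open('w6.pkl','wb'))
d=snap('top','t6.png');
a=cv2.imread('pics/t6.png');cv2.imwrite('pics/t6c.png',cv2.resize(a[110:280,260:480],None,fx=3,fy=3))
go(.590,-.102,.018,69)"
```

```text
now [ 0.59   -0.1005  0.0894] [-179.98    0.     69.07] t 8.50 w 0.0498 F [-0.5 -0.3 -0.9] q [ 45.  25. -47.  98.  19.  65. -28.]
shift units now-axes [-0.05  0.02  2.38]  target-axes [-0.05  0.02  2.38] rz 0.01 level [-0.002  0.    -0.   ]
```

View pics/w6.png

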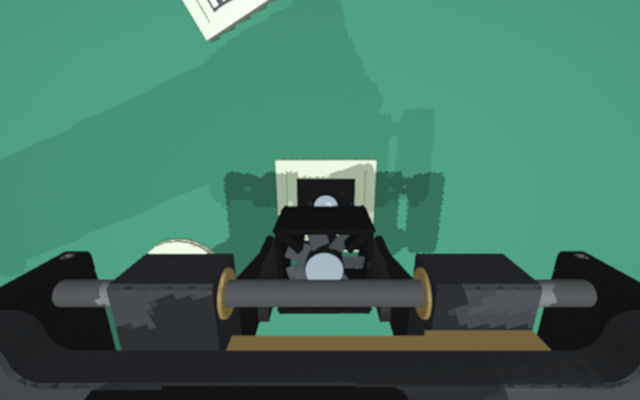

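The nest edges (276..376) are centred on the fan. Lowering.

Emit:
{"op": "carry_out", "data": {
  "plan": [
    {"fingers": 1,"dx": -0.05,"dy": 0,"dz": 0.5,"rx": 0,"ry": 0,"rz": 0},
    {"fingers": 1,"dx": 0,"dy": 0,"dz": 0.6,"rx": 0,"ry": 0,"rz": 0},
    {"fingers": 1,"dx": 0,"dy": 0,"dz": 0.6,"rx": 0,"ry": 0,"rz": 0},
    {"fingers": 1,"dx": 0,"dy": 0,"dz": 0.4,"rx": 0,"ry": 0,"rz": 0},
    {"fingers": 1,"dx": 0,"dy": 0,"dz": 0.15,"rx": 0,"ry": 0,"rz": 0},
    {"fingers": 1,"dx": 0,"dy": 0,"dz": 0.08,"rx": 0,"ry": 0,"rz": 0},
    {"fingers": 1,"dx": 0,"dy": 0,"dz": 0.03,"rx": 0,"ry": 0,"rz": 0},
    {"fingers": 1,"dx": 0,"dy": 0,"dz": 0,"rx": 0,"ry": 0,"rz": 0},
    {"fingers": 1,"dx": 0,"dy": 0,"dz": 0,"rx": 0,"ry": 0,"rz": 0}
  ]
}}

```text
time_s: 9.62
tool_pos: [0.5902, -0.1036, 0.0189]
tool_rot: [180.0, 0.0, 68.9]
force: [-0.1, -0.1, -1.5]
grip_width: 0.0497
```

```bash
python3 -c "
from h import *
go(.590,-.102,.0176,69)"
```

```text
now [ 0.5902 -0.1036  0.0189] [1.7996e+02 1.0000e-02 6.8950e+01] t 9.62 w 0.0497 F [-0.1 -0.1 -1.5] q [ 43.  29. -44. 101.  24.  59. -31.]
shift units now-axes [ 0.05 -0.03  0.04]  target-axes [ 0.05 -0.03  0.04] rz -0.01 level [0.004 0.001 0.   ]
```

Emit:
{"op": "carry_out", "data": {
  "plan": [
    {"fingers": 1,"dx": 0,"dy": 0,"dz": 0.03,"rx": 0,"ry": 0,"rz": 0},
    {"fingers": 1,"dx": 0,"dy": 0,"dz": 0.02,"rx": 0,"ry": 0,"rz": 0},
    {"fingers": 1,"dx": 0,"dy": 0,"dz": 0.02,"rx": 0,"ry": 0,"rz": 0},
    {"fingers": 1,"dx": 0,"dy": 0,"dz": 0,"rx": 0,"ry": 0,"rz": 0}
  ]
}}

```text
time_s: 10.12
tool_pos: [0.5901, -0.1036, 0.0176]
tool_rot: [180.0, 0.0, 69.0]
force: [-3.8, 0.1, 6.8]
grip_width: 0.0497
```

Emit:
{"op": "carry_out", "data": {
  "plan": [
    {"fingers": -1,"dx": 0,"dy": 0,"dz": 0,"rx": 0,"ry": 0,"rz": 0},
    {"fingers": -1,"dx": 0,"dy": 0,"dz": 0,"rx": 0,"ry": 0,"rz": 0},
    {"fingers": -1,"dx": 0,"dy": 0,"dz": 0,"rx": 0,"ry": 0,"rz": 0},
    {"fingers": -1,"dx": 0,"dy": 0,"dz": 0,"rx": 0,"ry": 0,"rz": 0},
    {"fingers": -1,"dx": 0,"dy": 0,"dz": -0.3,"rx": 0,"ry": 0,"rz": 0},
    {"fingers": -1,"dx": 0,"dy": 0,"dz": -0.9,"rx": 0,"ry": 0,"rz": 0},
    {"fingers": -1,"dx": 0,"dy": 0,"dz": -1,"rx": 0,"ry": 0,"rz": 0},
    {"fingers": -1,"dx": 0,"dy": 0,"dz": -1,"rx": 0,"ry": 0,"rz": 0},
    {"fingers": -1,"dx": -0.5,"dy": 0,"dz": -1,"rx": 0,"ry": 0,"rz": 0},
    {"fingers": -1,"dx": -1,"dy": 0,"dz": -1,"rx": 0,"ry": 0,"rz": 0},
    {"fingers": -1,"dx": -1,"dy": 0,"dz": 0,"rx": 0,"ry": 0,"rz": 0},
    {"fingers": -1,"dx": 0,"dy": 0,"dz": 0,"rx": 0,"ry": 0,"rz": 0}
  ]
}}

```text
time_s: 11.62
tool_pos: [0.5623, -0.1769, 0.1731]
tool_rot: [179.9, 0.1, 68.7]
force: [-1.4, -0.0, 0.3]
grip_width: 0.087
```

```bash
python3 -c "
from h import *
d=snap('wrist','w7.png');pickle.dump(d,open('w7.pkl','wb'))
go(.577,-.320,.15,71.5)"
```

```text
now [ 0.5628 -0.1745  0.1729] [1.7997e+02 2.0000e-02 6.8810e+01] t 11.68 w 0.0868 F [ 0.8 -0.1  0.2] q [ 54.  18. -47.  95.  14.  73. -17.]
shift units now-axes [-4.35  2.19  0.76]  target-axes [-4.45  1.99  0.76] rz -0.27 level [0.003 0.002 0.   ]
```

View pics/w7.png

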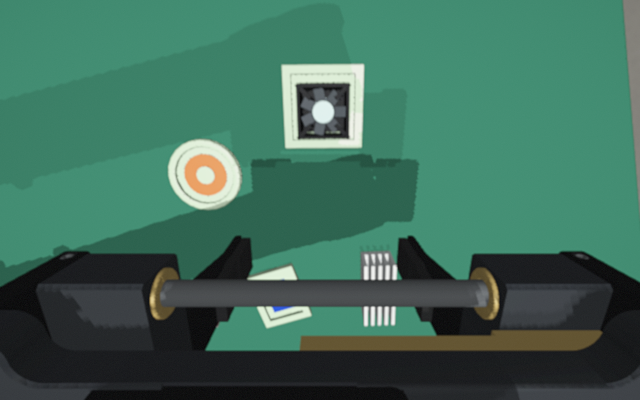

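The fan stands flat and centred in its nest (323,110). The heat sink is at about (379,290), with its fins along the tool's x. Moving over it.

Emit:
{"op": "carry_out", "data": {
  "plan": [
    {"fingers": -1,"dx": 0,"dy": 0.4,"dz": 0,"rx": 0,"ry": 0,"rz": -0.27},
    {"fingers": -1,"dx": -0.9,"dy": 0.4,"dz": 0,"rx": 0,"ry": 0,"rz": 0},
    {"fingers": -1,"dx": -0.9,"dy": 0.4,"dz": 0.4,"rx": 0,"ry": 0,"rz": 0},
    {"fingers": -1,"dx": -0.9,"dy": 0.4,"dz": 0.8,"rx": 0,"ry": 0,"rz": 0},
    {"fingers": -1,"dx": -0.9,"dy": 0.4,"dz": 0.8,"rx": 0,"ry": 0,"rz": 0},
    {"fingers": -1,"dx": -0.85,"dy": 0,"dz": 0.8,"rx": 0,"ry": 0,"rz": 0},
    {"fingers": -1,"dx": 0,"dy": 0,"dz": 0,"rx": 0,"ry": 0,"rz": 0}
  ]
}}

```text
time_s: 12.55
tool_pos: [0.5745, -0.322, 0.0848]
tool_rot: [-179.7, -0.0, 71.4]
force: [0.3, 0.0, 0.8]
grip_width: 0.0872
```

```bash
python3 -c "
from h import *
d=snap('wrist','w8.png');pickle.dump(d,open('w8.pkl','wb'))
go(.577,-.320,.014,71.5)"
```

```text
now [ 0.5765 -0.3199  0.0869] [-1.7984e+02 -7.0000e-02  7.1570e+01] t 12.60 w 0.0869 F [0.7 0.6 0.9] q [ 58.  31. -42.  89.  22.  68.  -6.]
shift units now-axes [-0.    0.02  2.43]  target-axes [0.   0.02 2.43] rz 0.01 level [-0.016 -0.007  0.   ]
```

View pics/w8.png

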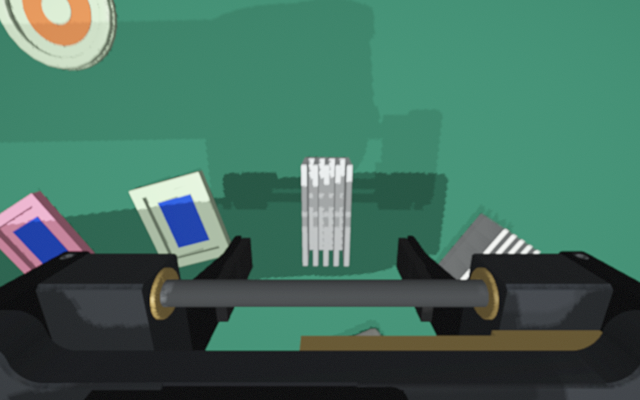

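```bash
python3 - <<'E'
from h import *
d=W('w8'); o,p,R=cur()
loc=lambda X:R.inv().apply(np.asarray(X)-p)
for uv in [(302,162),(352,162),(303,265),(351,265)]:
    print(uv,onplane(d,uv,.036).round(4),loc(onplane(d,uv,.036)).round(4))
for uv in [(471,250),(480,210),(440,278)]: print(uv,loc(onplane(d,uv,.036)).round(4),loc(onplane(d,uv,0)).round(4))
c1=lambda x,y:(390+(x+.5)/3.6-.5,115+(y+.5)/3.6-.5)
for c in [(221,48),(263,14),(327,90),(285,123)]: print('other',loc(onplane(T,c1(*c),.036)).round(4))
for c in [(330,188),(360,370),(428,176)]: print('meter',loc(onplane(T,c1(*c),.036)).round(4))
E
```

```text
(302, 162) [ 0.5729 -0.2728  0.036 ] [ 0.0434 -0.0182  0.051 ]
(352, 162) [ 0.6064 -0.284   0.036 ] [0.0434 0.0171 0.0509]
(303, 265) [ 0.546  -0.3498  0.036 ] [-0.0382 -0.0193  0.0509]
(351, 265) [ 0.5818 -0.3617  0.036 ] [-0.0381  0.0184  0.0508]
(471, 250) [-0.025   0.1106  0.0505] [-0.0429  0.1299  0.0864]
(480, 210) [0.0076 0.1126 0.0506] [-0.0047  0.1321  0.0865]
(440, 278) [-0.0496  0.0896  0.0506] [-0.0718  0.1052  0.0865]
other [-0.006   0.1267  0.0505]
other [-0.0297  0.1638  0.0504]
other [-0.0972  0.1212  0.0504]
other [-0.0733  0.0851  0.0505]
meter [-0.1234  0.0464  0.0506]
meter [-0.1899 -0.085   0.0509]
meter [-0.1949  0.0805  0.0504]
```

The sink is centred, and the other sink and the meter stay clear of the fingers (more than 50 mm off). Descending and gripping.

Emit:
{"op": "carry_out", "data": {
  "plan": [
    {"fingers": -1,"dx": 0.06,"dy": 0,"dz": 0.7,"rx": 0,"ry": 0,"rz": 0},
    {"fingers": -1,"dx": 0,"dy": 0,"dz": 0.8,"rx": 0,"ry": 0,"rz": 0},
    {"fingers": -1,"dx": 0,"dy": 0,"dz": 0.6,"rx": 0,"ry": 0,"rz": 0},
    {"fingers": -1,"dx": 0,"dy": 0,"dz": 0.33,"rx": 0,"ry": 0,"rz": 0},
    {"fingers": 1,"dx": 0,"dy": 0,"dz": 0,"rx": 0,"ry": 0,"rz": 0},
    {"fingers": 1,"dx": 0,"dy": 0,"dz": 0,"rx": 0,"ry": 0,"rz": 0},
    {"fingers": 1,"dx": 0,"dy": 0,"dz": 0,"rx": 0,"ry": 0,"rz": 0},
    {"fingers": 1,"dx": 0,"dy": 0,"dz": 0,"rx": 0,"ry": 0,"rz": 0},
    {"fingers": 1,"dx": 0,"dy": 0,"dz": 0,"rx": 0,"ry": 0,"rz": 0},
    {"fingers": 1,"dx": 0,"dy": 0,"dz": 0,"rx": 0,"ry": 0,"rz": 0},
    {"fingers": 1,"dx": 0,"dy": 0,"dz": 0,"rx": 0,"ry": 0,"rz": 0}
  ],
  "force": 25
}}

```text
time_s: 13.98
tool_pos: [0.5781, -0.3179, 0.0156]
tool_rot: [-180.0, 0.0, 71.6]
force: [-0.6, 0.1, 0.4]
grip_width: 0.036
```

```bash
python3 -c "
from h import *
go(.582,.110,.1,98.3)"
```

```text
now [ 0.5781 -0.3179  0.0156] [-1.7997e+02  2.0000e-02  7.1650e+01] t 13.97 w 0.0360 F [-0.6  0.1  0.4] q [ 56.  35. -40.  92.  25.  62.  -9.]
shift units now-axes [13.58 -4.37 -2.81]  target-axes [14.1   2.19 -2.81] rz -2.67 level [-0.003  0.002 -0.   ]
```

Emit:
{"op": "carry_out", "data": {
  "plan": [
    {"fingers": 1,"dx": 0,"dy": 0,"dz": -0.3,"rx": 0,"ry": 0,"rz": 0},
    {"fingers": 1,"dx": 0,"dy": 0,"dz": -0.7,"rx": 0,"ry": 0,"rz": 0},
    {"fingers": 1,"dx": 0,"dy": 0,"dz": -0.9,"rx": 0,"ry": 0,"rz": 0},
    {"fingers": 1,"dx": 0,"dy": 0,"dz": -0.9,"rx": 0,"ry": 0,"rz": 0},
    {"fingers": 1,"dx": 0,"dy": 0,"dz": -0.7,"rx": 0,"ry": 0,"rz": 0},
    {"fingers": 1,"dx": 0,"dy": 0,"dz": 0,"rx": 0,"ry": 0,"rz": -0.67},
    {"fingers": 1,"dx": 0,"dy": 0,"dz": 0,"rx": 0,"ry": 0,"rz": -0.7},
    {"fingers": 1,"dx": 0,"dy": 0,"dz": 0,"rx": 0,"ry": 0,"rz": -0.7},
    {"fingers": 1,"dx": 0,"dy": 0,"dz": 0,"rx": 0,"ry": 0,"rz": -0.6},
    {"fingers": 1,"dx": 0,"dy": 0,"dz": 0,"rx": 0,"ry": 0,"rz": 0}
  ]
}}

```text
time_s: 15.22
tool_pos: [0.5784, -0.318, 0.1211]
tool_rot: [180.0, 0.0, 98.3]
force: [-0.7, -0.6, -2.1]
grip_width: 0.0362
```

```bash
python3 -c "
from h import *
d=snap('wrist','w9.png');pickle.dump(d,open('w9.pkl','wb'))
go(.582,.110,.1,98.3)"
```

```text
now [ 0.5784 -0.318   0.1211] [1.7998e+02 1.0000e-02 9.8240e+01] t 15.28 w 0.0358 F [-0.4  0.4 -1.6] q [ 61.  31. -48.  87.  23.  72.  19.]
shift units now-axes [14.1   2.16  0.7 ]  target-axes [14.1   2.18  0.7 ] rz -0.01 level [0.002 0.001 0.   ]
```

View pics/w9.png

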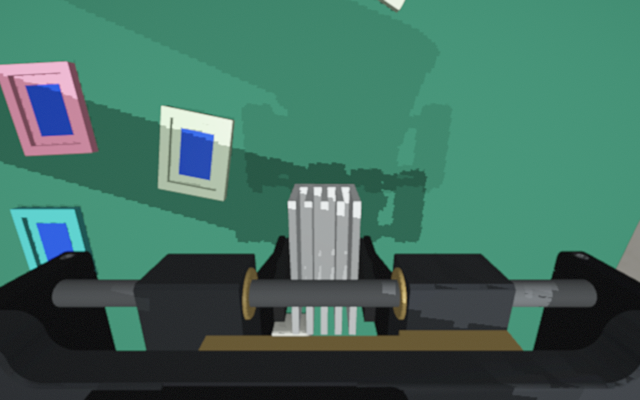

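Emit:
{"op": "carry_out", "data": {
  "plan": [
    {"fingers": 1,"dx": 0.5,"dy": 0.18,"dz": 0,"rx": 0,"ry": 0,"rz": 0},
    {"fingers": 1,"dx": 0.9,"dy": 0.2,"dz": 0,"rx": 0,"ry": 0,"rz": 0},
    {"fingers": 1,"dx": 1,"dy": 0.2,"dz": 0,"rx": 0,"ry": 0,"rz": 0},
    {"fingers": 1,"dx": 1,"dy": 0.2,"dz": 0,"rx": 0,"ry": 0,"rz": 0},
    {"fingers": 1,"dx": 1,"dy": 0.2,"dz": 0,"rx": 0,"ry": 0,"rz": 0},
    {"fingers": 1,"dx": 1,"dy": 0.2,"dz": 0,"rx": 0,"ry": 0,"rz": 0},
    {"fingers": 1,"dx": 1,"dy": 0.2,"dz": 0,"rx": 0,"ry": 0,"rz": 0},
    {"fingers": 1,"dx": 1,"dy": 0.2,"dz": 0,"rx": 0,"ry": 0,"rz": 0},
    {"fingers": 1,"dx": 1,"dy": 0.2,"dz": 0,"rx": 0,"ry": 0,"rz": 0},
    {"fingers": 1,"dx": 1,"dy": 0.2,"dz": 0,"rx": 0,"ry": 0,"rz": 0},
    {"fingers": 1,"dx": 0.7,"dy": 0.2,"dz": 0,"rx": 0,"ry": 0,"rz": 0},
    {"fingers": 1,"dx": 0,"dy": 0,"dz": 0,"rx": 0,"ry": 0,"rz": 0}
  ]
}}

```text
time_s: 16.77
tool_pos: [0.5987, -0.0047, 0.121]
tool_rot: [180.0, -0.1, 98.6]
force: [-0.7, -0.1, -2.3]
grip_width: 0.0361
```

```bash
python3 -c "
from h import *
d=snap('wrist','w10.png');pickle.dump(d,open('w10.pkl','wb'))
go(.582,.110,.1,98.3)"
```

```text
now [ 0.5988 -0.0071  0.1208] [1.800e+02 2.000e-02 9.849e+01] t 16.82 w 0.0363 F [ 0.1 -0.3 -2.4] q [ 41.  25. -54.  96.  21.  69.  -9.]
shift units now-axes [3.94 0.02 0.69]  target-axes [3.94 0.01 0.69] rz 0.02 level [0.    0.002 0.   ]
```

View pics/w10.png

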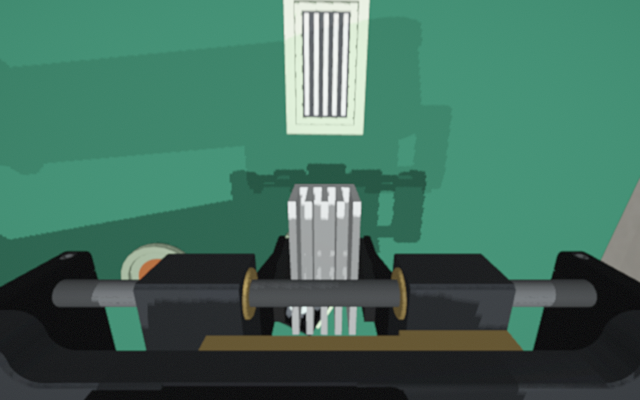

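```bash
python3 - <<'E'
from h import *
d=W('w10'); o,p,R=cur()
loc=lambda X:R.inv().apply(np.asarray(X)-p)
for uv,z in [((302,117),.003),((349,117),.003),((303.5,12),.003),((350,10.5),.003),((288,135),.008),((363,134),.008),((285,0),.008),((369,0),.008)]:
    print(uv,onplane(d,uv,z).round(4),loc(onplane(d,uv,z)).round(4))
z=p[2]+.036-.0156
for uv in [(289,203),(361,203)]: print('held front',loc(onplane(d,uv,z)).round(4))
E
```

```text
(302, 117) [0.5668 0.0669 0.003 ] [ 0.078  -0.0207  0.1177]
(349, 117) [0.6085 0.0733 0.003 ] [0.0782 0.0215 0.1177]
(303.5, 12) [0.5573 0.149  0.003 ] [ 0.1606 -0.0179  0.1177]
(350, 10.5) [0.5947 0.1558 0.003 ] [0.1618 0.02   0.1177]
(288, 135) [0.5567 0.0498 0.008 ] [ 0.0626 -0.0332  0.1127]
(363, 134) [0.6231 0.0608 0.008 ] [0.0636 0.034  0.1127]
(285, 0) [0.5422 0.1538 0.008 ] [ 0.1675 -0.0322  0.1127]
(369, 0) [0.6081 0.1638 0.008 ] [0.1677 0.0345 0.1127]
held front [ 0.0406 -0.0182 -0.0204]
held front [ 0.0407  0.0174 -0.0204]
```

The nest is straight ahead: 119 mm along the tool's x, about 1 mm in y, yaw aligned.

Emit:
{"op": "carry_out", "data": {
  "plan": [
    {"fingers": 1,"dx": 0.6,"dy": 0.02,"dz": 0,"rx": 0,"ry": 0,"rz": 0},
    {"fingers": 1,"dx": 0.9,"dy": 0,"dz": 0,"rx": 0,"ry": 0,"rz": 0},
    {"fingers": 1,"dx": 0.9,"dy": 0,"dz": 0,"rx": 0,"ry": 0,"rz": 0},
    {"fingers": 1,"dx": 0.9,"dy": 0,"dz": 0.3,"rx": 0,"ry": 0,"rz": 0},
    {"fingers": 1,"dx": 0.66,"dy": 0,"dz": 0.5,"rx": 0,"ry": 0,"rz": 0},
    {"fingers": 1,"dx": 0,"dy": 0,"dz": 0.7,"rx": 0,"ry": 0,"rz": 0},
    {"fingers": 1,"dx": 0,"dy": 0,"dz": 0.6,"rx": 0,"ry": 0,"rz": 0},
    {"fingers": 1,"dx": 0,"dy": 0,"dz": 0.5,"rx": 0,"ry": 0,"rz": 0},
    {"fingers": 1,"dx": 0,"dy": 0,"dz": 0.4,"rx": 0,"ry": 0,"rz": 0},
    {"fingers": 1,"dx": 0,"dy": 0,"dz": 0.2,"rx": 0,"ry": 0,"rz": 0},
    {"fingers": 1,"dx": 0,"dy": 0,"dz": 0.1,"rx": 0,"ry": 0,"rz": 0},
    {"fingers": 1,"dx": 0,"dy": 0,"dz": 0,"rx": 0,"ry": 0,"rz": 0}
  ]
}}

```text
time_s: 18.32
tool_pos: [0.5826, 0.1091, 0.0217]
tool_rot: [180.0, 0.0, 98.4]
force: [0.7, -0.1, -2.0]
grip_width: 0.0356
```

```bash
python3 -c "
from h import *
d=snap('wrist','w11.png');pickle.dump(d,open('w11.pkl','wb'))
go(.582,.111,.0186,98.4)"
```

```text
now [0.5827 0.1092 0.0219] [179.96   0.    98.36] t 18.38 w 0.0362 F [ 1.3 -0.4 -1.8] q [ 28.  31. -51. 102.  28.  60. -25.]
shift units now-axes [ 0.06 -0.01  0.11]  target-axes [ 0.06 -0.01  0.11] rz -0.0 level [0.004 0.    0.   ]
```

View pics/w11.png

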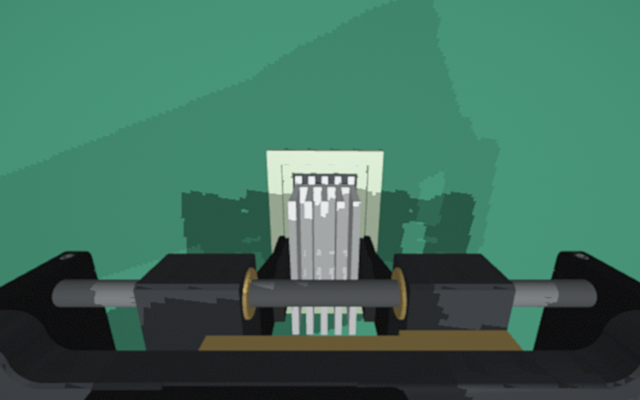

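The sink is centred between the rims (266..384) and 3 mm up. Touching it down.

Emit:
{"op": "carry_out", "data": {
  "plan": [
    {"fingers": 1,"dx": 0,"dy": 0,"dz": 0.05,"rx": 0,"ry": 0,"rz": 0},
    {"fingers": 1,"dx": 0,"dy": 0,"dz": 0.03,"rx": 0,"ry": 0,"rz": 0},
    {"fingers": 1,"dx": 0,"dy": 0,"dz": 0.03,"rx": 0,"ry": 0,"rz": 0},
    {"fingers": 1,"dx": 0,"dy": 0,"dz": 0.02,"rx": 0,"ry": 0,"rz": 0},
    {"fingers": 1,"dx": 0,"dy": 0,"dz": 0,"rx": 0,"ry": 0,"rz": 0}
  ]
}}

```text
time_s: 19.0
tool_pos: [0.5825, 0.109, 0.0186]
tool_rot: [-180.0, 0.0, 98.4]
force: [-1.8, -0.4, 5.8]
grip_width: 0.0358
```

Emit:
{"op": "carry_out", "data": {
  "plan": [
    {"fingers": -1,"dx": 0,"dy": 0,"dz": 0,"rx": 0,"ry": 0,"rz": 0},
    {"fingers": -1,"dx": 0,"dy": 0,"dz": 0,"rx": 0,"ry": 0,"rz": 0},
    {"fingers": -1,"dx": 0,"dy": 0,"dz": 0,"rx": 0,"ry": 0,"rz": 0},
    {"fingers": -1,"dx": 0,"dy": 0,"dz": 0,"rx": 0,"ry": 0,"rz": 0},
    {"fingers": -1,"dx": 0,"dy": 0,"dz": -0.3,"rx": 0,"ry": 0,"rz": 0},
    {"fingers": -1,"dx": 0,"dy": 0,"dz": -0.9,"rx": 0,"ry": 0,"rz": 0},
    {"fingers": -1,"dx": 0,"dy": 0,"dz": -1,"rx": 0,"ry": 0,"rz": 0},
    {"fingers": -1,"dx": 0,"dy": 0,"dz": -1,"rx": 0,"ry": 0,"rz": 0},
    {"fingers": -1,"dx": 0,"dy": -0.5,"dz": -1,"rx": 0,"ry": 0,"rz": 0},
    {"fingers": -1,"dx": 0,"dy": -0.8,"dz": -0.6,"rx": 0,"ry": 0,"rz": 0},
    {"fingers": -1,"dx": 0,"dy": -0.5,"dz": 0,"rx": 0,"ry": 0,"rz": 0},
    {"fingers": -1,"dx": 0,"dy": 0,"dz": 0,"rx": 0,"ry": 0,"rz": 0}
  ]
}}

```text
time_s: 20.5
tool_pos: [0.5286, 0.101, 0.1623]
tool_rot: [180.0, 0.1, 98.4]
force: [0.6, -0.7, -0.4]
grip_width: 0.0873
```

```bash
python3 -c "
from h import *
d=snap('wrist','w12.png');pickle.dump(d,open('w12.pkl','wb'))
go(.449,.309,.1,98.4)"
```

```text
now [0.5292 0.1009 0.1621] [1.7994e+02 7.0000e-02 9.8340e+01] t 20.55 w 0.0871 F [ 0.5 -0.8  0.7] q [ 39.  15. -60. 102.  14.  71. -16.]
shift units now-axes [ 7.25 -1.64  2.06]  target-axes [ 7.25 -1.63  2.07] rz -0.01 level [0.006 0.007 0.   ]
```

View pics/w12.png

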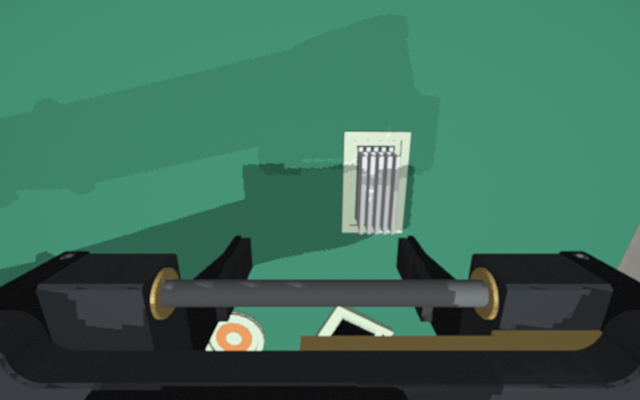

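```bash
python3 - <<'E'
from h import *
d=W('w12'); o,p,R=cur()
a=cv2.imread('pics/w12.png');cv2.imwrite('pics/w12c.png',cv2.resize(a[120:245,325:430],None,fx=4.5,fy=4.5,interpolation=cv2.INTER_CUBIC))
X=d['extrinsics']; print('cam',-X[:3,:3].T@X[:3,3])
# project expected sink top if centred at nest centre (.5825,.1105) yaw 8.4
for n,c,h,w,l in [('nest',(.5825,.1105),.008,.034,.056),('sink',(.5825,.1105),.039,.018,.04)]:
    Rz=Ro.from_euler('z',8.4,degrees=True)
    print(n,[proj(d,np.array([c[0],c[1],h])+Rz.apply([sx*w,sy*l,0])).round(0).tolist() for sx,sy in [(-1,1),(1,1),(1,-1),(-1,-1)]])
E
```

```text
cam [0.51523999 0.18322464 0.32377617]
nest [[345.0, 134.0], [411.0, 134.0], [403.0, 234.0], [343.0, 234.0]]
sink [[364.0, 154.0], [402.0, 154.0], [396.0, 232.0], [361.0, 232.0]]
```

View pics/w12c.png

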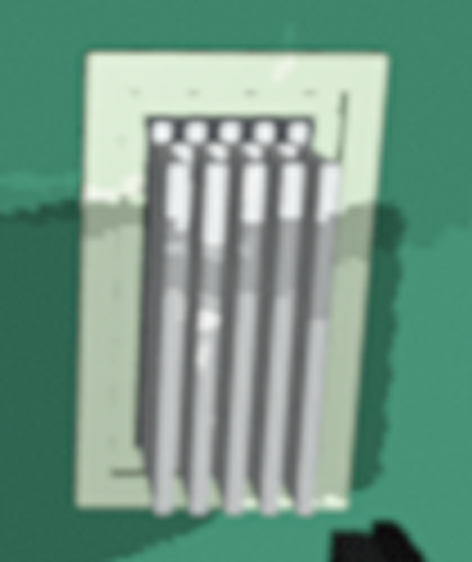

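The sink is inside its nest: measured corners agree with a centred sink to 2–3 mm, against an 8 mm margin. On to the choke.

Emit:
{"op": "carry_out", "data": {
  "plan": [
    {"fingers": -1,"dx": 0.9,"dy": -0.2,"dz": 0,"rx": 0,"ry": 0,"rz": 0},
    {"fingers": -1,"dx": 0.9,"dy": -0.2,"dz": 0,"rx": 0,"ry": 0,"rz": 0},
    {"fingers": -1,"dx": 0.9,"dy": -0.2,"dz": 0,"rx": 0,"ry": 0,"rz": 0},
    {"fingers": -1,"dx": 0.9,"dy": -0.2,"dz": 0,"rx": 0,"ry": 0,"rz": 0},
    {"fingers": -1,"dx": 0.9,"dy": -0.2,"dz": 0.3,"rx": 0,"ry": 0,"rz": 0},
    {"fingers": -1,"dx": 0.9,"dy": -0.2,"dz": 0.6,"rx": 0,"ry": 0,"rz": 0},
    {"fingers": -1,"dx": 0.9,"dy": -0.2,"dz": 0.6,"rx": 0,"ry": 0,"rz": 0},
    {"fingers": -1,"dx": 0.9,"dy": -0.2,"dz": 0.6,"rx": 0,"ry": 0,"rz": 0},
    {"fingers": -1,"dx": 0,"dy": 0,"dz": 0,"rx": 0,"ry": 0,"rz": 0},
    {"fingers": -1,"dx": 0,"dy": 0,"dz": 0,"rx": 0,"ry": 0,"rz": 0}
  ]
}}

```text
time_s: 21.8
tool_pos: [0.4508, 0.3078, 0.0987]
tool_rot: [-180.0, -0.0, 98.3]
force: [0.5, -0.8, -0.2]
grip_width: 0.0874
```

```bash
python3 -c "
from h import *
d=snap('wrist','w13.png');pickle.dump(d,open('w13.pkl','wb'))
go(.449,.309,.013,98.4)"
```

```text
now [0.4512 0.3074 0.0989] [179.97   0.    98.28] t 21.85 w 0.0874 F [1.2 0.4 0.5] q [ 15.  22. -61. 105.  21.  66. -45.]
shift units now-axes [ 0.07 -0.07  2.86]  target-axes [ 0.07 -0.07  2.86] rz -0.01 level [0.003 0.    0.   ]
```

View pics/w13.png

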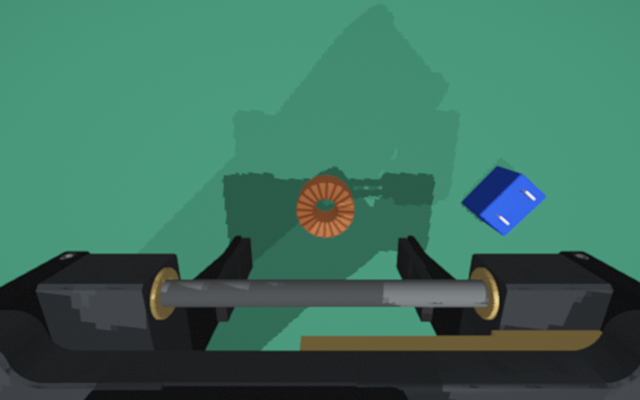

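```bash
python3 - <<'E'
from h import *
d=W('w13'); o,p,R=cur()
loc=lambda X:R.inv().apply(np.asarray(X)-p)
a=cv2.imread('pics/w13.png');cv2.imwrite('pics/w13c.png',cv2.resize(a[150:250,280:560],None,fx=2.8,fy=2.8*1,interpolation=cv2.INTER_CUBIC))
for uv in [(297,208),(354,208),(326,238),(326,209)]: print(uv,loc(onplane(d,uv,.030)).round(4),onplane(d,uv,.03).round(4))
for uv in [(461,201),(520,169),(546,196),(505,236),(485,207)]: print('relay',uv,loc(onplane(d,uv,.036)).round(4),onplane(d,uv,.036).round(4))
E
```

```text
(297, 208) [ 0.0063 -0.0234  0.0689] [0.4272 0.3102 0.03  ]
(354, 208) [0.0064 0.0228 0.0689] [0.4729 0.3169 0.03  ]
(326, 238) [-0.0201  0.0002  0.0689] [0.4544 0.2875 0.03  ]
(326, 209) [0.0055 0.0001 0.0689] [0.4506 0.3128 0.03  ]
relay (461, 201) [0.0143 0.1058 0.063 ] [0.5539 0.3367 0.036 ]
relay (520, 169) [0.0397 0.147  0.063 ] [0.591  0.3678 0.036 ]
relay (546, 196) [0.0185 0.1714 0.063 ] [0.6183 0.3503 0.036 ]
relay (505, 236) [-0.0154  0.1456  0.063 ] [0.5976 0.313  0.036 ]
relay (485, 207) [0.0094 0.1254 0.063 ] [0.574  0.3347 0.036 ]
```

View pics/w13c.png

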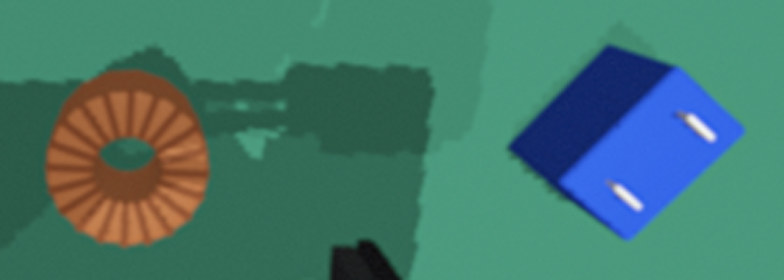

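The choke's top ring is centred at about (326,211), 4 mm ahead of the tool centre. Descending and gripping.

Emit:
{"op": "carry_out", "data": {
  "plan": [
    {"fingers": -1,"dx": 0.14,"dy": 0,"dz": 0.7,"rx": 0,"ry": 0,"rz": 0},
    {"fingers": -1,"dx": 0,"dy": 0,"dz": 0.9,"rx": 0,"ry": 0,"rz": 0},
    {"fingers": -1,"dx": 0,"dy": 0,"dz": 0.8,"rx": 0,"ry": 0,"rz": 0},
    {"fingers": -1,"dx": 0,"dy": 0,"dz": 0.5,"rx": 0,"ry": 0,"rz": 0},
    {"fingers": 1,"dx": 0,"dy": 0,"dz": 0,"rx": 0,"ry": 0,"rz": 0},
    {"fingers": 1,"dx": 0,"dy": 0,"dz": 0,"rx": 0,"ry": 0,"rz": 0},
    {"fingers": 1,"dx": 0,"dy": 0,"dz": 0,"rx": 0,"ry": 0,"rz": 0},
    {"fingers": 1,"dx": 0,"dy": 0,"dz": 0,"rx": 0,"ry": 0,"rz": 0},
    {"fingers": 1,"dx": 0,"dy": 0,"dz": 0,"rx": 0,"ry": 0,"rz": 0},
    {"fingers": 1,"dx": 0,"dy": 0,"dz": 0,"rx": 0,"ry": 0,"rz": 0},
    {"fingers": 1,"dx": 0,"dy": 0,"dz": 0,"rx": 0,"ry": 0,"rz": 0}
  ],
  "force": 25
}}

```text
time_s: 23.22
tool_pos: [0.4499, 0.3122, 0.012]
tool_rot: [180.0, 0.0, 98.4]
force: [-0.2, 0.3, 3.4]
grip_width: 0.0471
```

```bash
python3 -c "
from h import *
d=snap('wrist','w14.png');pickle.dump(d,open('w14.pkl','wb'))
go(.44,-.1205,.1,98.4)"
```

```text
now [0.4499 0.3122 0.012 ] [179.95   0.    98.35] t 23.27 w 0.0463 F [ 0.3 -1.1  3.9] q [  9.  29. -56. 109.  28.  58. -51.]
shift units now-axes [-14.22  -2.42  -2.93]  target-axes [-14.22  -2.43  -2.93] rz -0.0 level [0.005 0.    0.   ]
```

View pics/w14.png

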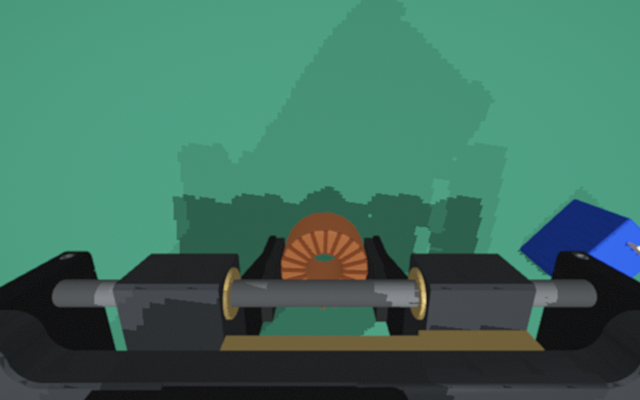

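The width reads 46.3 mm against the 48 mm expected, and there's some vertical force. I'll let it settle and read again.

Emit:
{"op": "carry_out", "data": {
  "plan": [
    {"fingers": 1,"dx": 0,"dy": 0,"dz": 0,"rx": 0,"ry": 0,"rz": 0},
    {"fingers": 1,"dx": 0,"dy": 0,"dz": 0,"rx": 0,"ry": 0,"rz": 0}
  ]
}}

```text
time_s: 23.52
tool_pos: [0.4499, 0.3122, 0.012]
tool_rot: [180.0, 0.0, 98.4]
force: [0.2, -1.0, 4.6]
grip_width: 0.0465
```

```bash
python3 -c "
from h import *
d=snap('wrist','w15.png')
a=cv2.imread('pics/w15.png');cv2.imwrite('pics/w15c.png',cv2.resize(a[190:330,230:420],None,fx=4,fy=4,interpolation=cv2.INTER_CUBIC))
go(.44,-.1205,.1,98.4)"
```

```text
now [0.4499 0.3122 0.012 ] [179.95   0.    98.35] t 23.57 w 0.0468 F [ 0.4 -1.   5.7] q [  9.  29. -56. 109.  28.  58. -51.]
shift units now-axes [-14.22  -2.42  -2.93]  target-axes [-14.22  -2.43  -2.93] rz -0.0 level [0.005 0.    0.   ]
```

View pics/w15c.png

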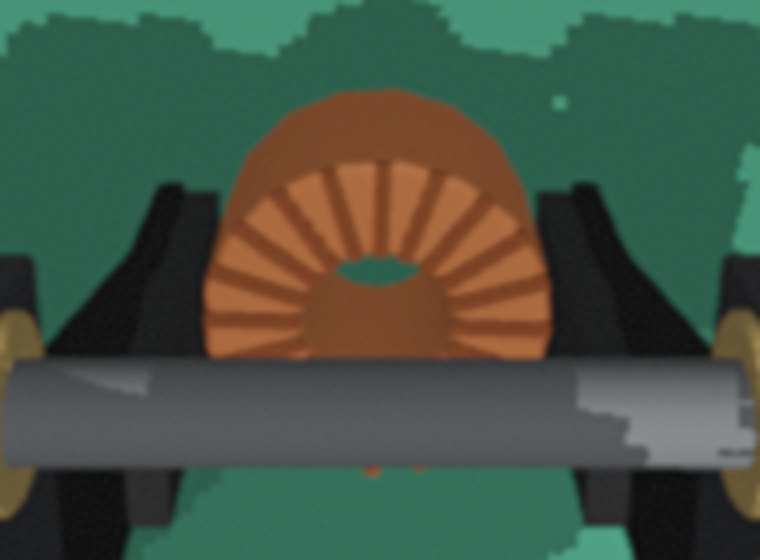

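It sits upright and symmetric between the jaws; it's likely slightly faceted. Lifting slowly and checking.

Emit:
{"op": "carry_out", "data": {
  "plan": [
    {"fingers": 1,"dx": 0,"dy": 0,"dz": -0.2,"rx": 0,"ry": 0,"rz": 0},
    {"fingers": 1,"dx": 0,"dy": 0,"dz": -0.4,"rx": 0,"ry": 0,"rz": 0},
    {"fingers": 1,"dx": 0,"dy": 0,"dz": -0.7,"rx": 0,"ry": 0,"rz": 0},
    {"fingers": 1,"dx": 0,"dy": 0,"dz": -0.8,"rx": 0,"ry": 0,"rz": 0},
    {"fingers": 1,"dx": 0,"dy": 0,"dz": -0.9,"rx": 0,"ry": 0,"rz": 0},
    {"fingers": 1,"dx": 0,"dy": 0,"dz": 0,"rx": 0,"ry": 0,"rz": 0},
    {"fingers": 1,"dx": 0,"dy": 0,"dz": 0,"rx": 0,"ry": 0,"rz": 0}
  ],
  "force": 25
}}

```text
time_s: 24.45
tool_pos: [0.4493, 0.3116, 0.1014]
tool_rot: [-180.0, 0.0, 98.3]
force: [1.0, -0.7, -1.8]
grip_width: 0.0467
```

```bash
python3 -c "
from h import *
d=snap('wrist','w16.png');pickle.dump(d,open('w16.pkl','wb'))
a=cv2.imread('pics/w16.png');cv2.imwrite('pics/w16c.png',cv2.resize(a[190:330,230:420],None,fx=4,fy=4,interpolation=cv2.INTER_CUBIC))
d=snap('scene','s16.png')
a=cv2.imread('pics/s16.png');cv2.imwrite('pics/s16c.png',cv2.resize(a[180:330,330:500],None,fx=4,fy=4,interpolation=cv2.INTER_CUBIC))
go(.44,-.1205,.1,98.4)"
```

```text
now [0.4489 0.3115 0.1007] [-1.7991e+02  5.0000e-02  9.8350e+01] t 24.55 w 0.0468 F [-0.4  0.1 -1.4] q [ 14.  22. -61. 105.  21.  66. -45.]
shift units now-axes [-14.2   -2.38   0.04]  target-axes [-14.2   -2.4    0.02] rz -0.0 level [-0.009  0.005 -0.   ]
```

View pics/w16c.png

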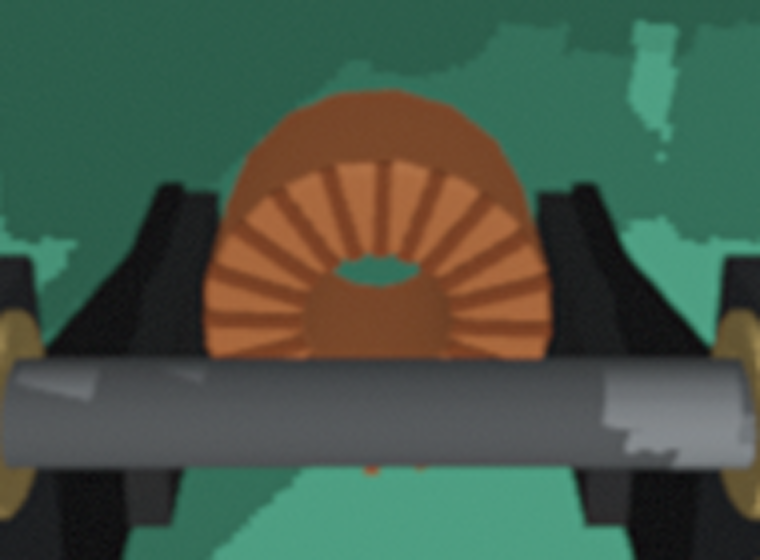

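View pics/s16c.png

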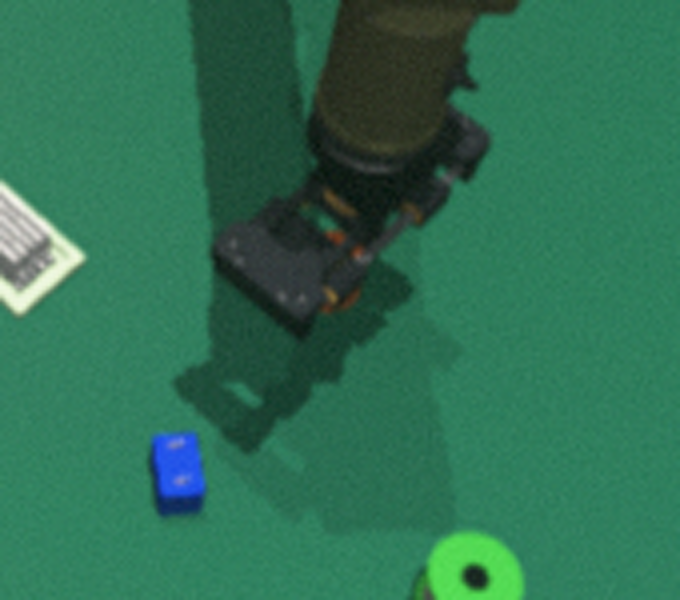

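Emit:
{"op": "carry_out", "data": {
  "plan": [
    {"fingers": 1,"dx": -0.5,"dy": 0,"dz": 0,"rx": 0,"ry": 0,"rz": 0},
    {"fingers": 1,"dx": -0.9,"dy": 0,"dz": 0,"rx": 0,"ry": 0,"rz": 0},
    {"fingers": 1,"dx": -1,"dy": 0,"dz": 0,"rx": 0,"ry": 0,"rz": 0},
    {"fingers": 1,"dx": -1,"dy": 0,"dz": 0,"rx": 0,"ry": 0,"rz": 0},
    {"fingers": 1,"dx": -1,"dy": 0,"dz": 0,"rx": 0,"ry": 0,"rz": 0},
    {"fingers": 1,"dx": -1,"dy": 0,"dz": 0,"rx": 0,"ry": 0,"rz": 0},
    {"fingers": 1,"dx": -1,"dy": 0,"dz": 0,"rx": 0,"ry": 0,"rz": 0},
    {"fingers": 1,"dx": -1,"dy": 0,"dz": 0,"rx": 0,"ry": 0,"rz": 0},
    {"fingers": 1,"dx": -1,"dy": 0,"dz": 0,"rx": 0,"ry": 0,"rz": 0},
    {"fingers": 1,"dx": -1,"dy": -0.2,"dz": 0,"rx": 0,"ry": 0,"rz": 0},
    {"fingers": 1,"dx": -1,"dy": -0.3,"dz": 0,"rx": 0,"ry": 0,"rz": 0},
    {"fingers": 1,"dx": -1,"dy": -0.4,"dz": 0,"rx": 0,"ry": 0,"rz": 0}
  ]
}}

```text
time_s: 26.05
tool_pos: [0.4717, -0.031, 0.1009]
tool_rot: [-179.9, -0.1, 98.4]
force: [-0.2, -0.4, -0.9]
grip_width: 0.0463
```

Emit:
{"op": "carry_out", "data": {
  "plan": [
    {"fingers": 1,"dx": -1,"dy": -0.5,"dz": 0,"rx": 0,"ry": 0,"rz": 0},
    {"fingers": 1,"dx": -0.9,"dy": -0.5,"dz": 0,"rx": 0,"ry": 0,"rz": 0},
    {"fingers": 1,"dx": -0.9,"dy": -0.5,"dz": 0,"rx": 0,"ry": 0,"rz": 0},
    {"fingers": 1,"dx": 0,"dy": 0,"dz": 0,"rx": 0,"ry": 0,"rz": 0},
    {"fingers": 1,"dx": 0,"dy": 0,"dz": 0,"rx": 0,"ry": 0,"rz": 0}
  ]
}}

```text
time_s: 26.68
tool_pos: [0.44, -0.1191, 0.1012]
tool_rot: [-180.0, -0.1, 98.4]
force: [0.4, 0.5, -0.7]
grip_width: 0.0466
```

```bash
python3 -c "
from h import *
d=snap('wrist','w17.png');pickle.dump(d,open('w17.pkl','wb'))
go(.44,-.1205,.015,98.4)"
```

```text
now [ 0.4402 -0.1187  0.1013] [-1.7999e+02 -5.0000e-02  9.8430e+01] t 26.73 w 0.0468 F [ 0.4  0.9 -0.8] q [ 66.   4. -55. 117.   3.  61.  18.]
shift units now-axes [-0.06 -0.01  2.88]  target-axes [-0.06 -0.01  2.88] rz 0.0 level [-0.001 -0.005  0.   ]
```

View pics/w17.png

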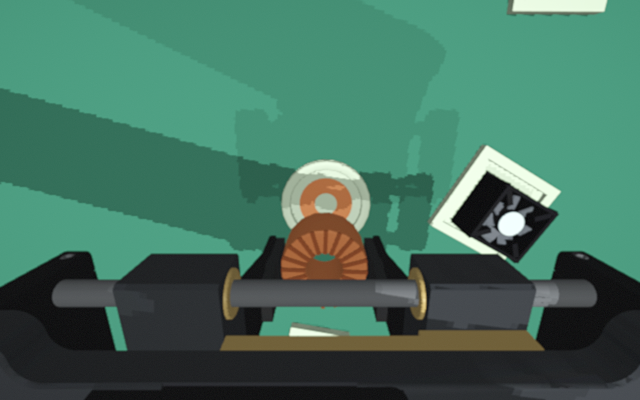

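```bash
python3 - <<'E'
from h import *
d=W('w17'); o,p,R=cur()
loc=lambda X:R.inv().apply(np.asarray(X)-p)
for uv,z in [((326,159.5),.008),((282.5,203),.008),((370,203),.008),((325.5,204),.003)]: print(uv,loc(onplane(d,uv,z)).round(4))
d=W('w16')
for uv in [(281,270),(368,270)]: print('held top',loc(onplane(W('w17'),uv,p[2]+.018)).round(4))
print('hole',loc(onplane(W('w17'),(324.5,267),p[2]+.018)).round(4))
E
```

```text
(326, 159.5) [0.041  0.0004 0.0934]
(282.5, 203) [ 0.0021 -0.0384  0.0933]
(370, 203) [0.002  0.0396 0.0933]
(325.5, 204) [-0.0005 -0.      0.0983]
held top [-0.0007 -0.0245 -0.018 ]
held top [-0.0007  0.0224 -0.018 ]
hole [ 0.0012 -0.0011 -0.018 ]
```

Nest and choke are both on the tool axis within 1–2 mm. Lowering.

Emit:
{"op": "carry_out", "data": {
  "plan": [
    {"fingers": 1,"dx": 0,"dy": 0.03,"dz": 0.5,"rx": 0,"ry": 0,"rz": 0},
    {"fingers": 1,"dx": 0,"dy": 0,"dz": 0.7,"rx": 0,"ry": 0,"rz": 0},
    {"fingers": 1,"dx": 0,"dy": 0,"dz": 0.7,"rx": 0,"ry": 0,"rz": 0},
    {"fingers": 1,"dx": 0,"dy": 0,"dz": 0.5,"rx": 0,"ry": 0,"rz": 0},
    {"fingers": 1,"dx": 0,"dy": 0,"dz": 0.25,"rx": 0,"ry": 0,"rz": 0},
    {"fingers": 1,"dx": 0,"dy": 0,"dz": 0.12,"rx": 0,"ry": 0,"rz": 0},
    {"fingers": 1,"dx": 0,"dy": 0,"dz": 0.04,"rx": 0,"ry": 0,"rz": 0},
    {"fingers": 1,"dx": 0,"dy": 0,"dz": 0,"rx": 0,"ry": 0,"rz": 0},
    {"fingers": 1,"dx": 0,"dy": 0,"dz": 0,"rx": 0,"ry": 0,"rz": 0}
  ]
}}

```text
time_s: 27.85
tool_pos: [0.4413, -0.12, 0.0177]
tool_rot: [180.0, 0.0, 98.3]
force: [-0.3, 1.1, -1.4]
grip_width: 0.0464
```

```bash
python3 -c "
from h import *
go(.44,-.1195,.015,98.4)"
```

```text
now [ 0.4413 -0.12    0.0177] [1.7997e+02 5.0000e-02 9.8340e+01] t 27.85 w 0.0464 F [-0.3  1.1 -1.4] q [ 62.  14. -53. 121.  14.  52.   9.]
shift units now-axes [ 0.02 -0.04  0.09]  target-axes [ 0.02 -0.04  0.09] rz -0.01 level [0.003 0.005 0.   ]
```

Emit:
{"op": "carry_out", "data": {
  "plan": [
    {"fingers": 1,"dx": 0,"dy": 0,"dz": 0.04,"rx": 0,"ry": 0,"rz": 0},
    {"fingers": 1,"dx": 0,"dy": 0,"dz": 0.03,"rx": 0,"ry": 0,"rz": 0},
    {"fingers": 1,"dx": 0,"dy": 0,"dz": 0.02,"rx": 0,"ry": 0,"rz": 0},
    {"fingers": 1,"dx": 0,"dy": 0,"dz": 0.02,"rx": 0,"ry": 0,"rz": 0},
    {"fingers": 1,"dx": 0,"dy": 0,"dz": 0,"rx": 0,"ry": 0,"rz": 0}
  ]
}}

```text
time_s: 28.48
tool_pos: [0.441, -0.1199, 0.015]
tool_rot: [-179.9, 0.0, 98.3]
force: [-4.5, 0.7, 10.9]
grip_width: 0.0468
```

Emit:
{"op": "carry_out", "data": {
  "plan": [
    {"fingers": -1,"dx": 0,"dy": 0,"dz": 0,"rx": 0,"ry": 0,"rz": 0},
    {"fingers": -1,"dx": 0,"dy": 0,"dz": 0,"rx": 0,"ry": 0,"rz": 0},
    {"fingers": -1,"dx": 0,"dy": 0,"dz": 0,"rx": 0,"ry": 0,"rz": 0},
    {"fingers": -1,"dx": 0,"dy": 0,"dz": 0,"rx": 0,"ry": 0,"rz": 0},
    {"fingers": -1,"dx": 0,"dy": 0,"dz": -0.3,"rx": 0,"ry": 0,"rz": 0},
    {"fingers": -1,"dx": 0,"dy": 0,"dz": -0.9,"rx": 0,"ry": 0,"rz": 0},
    {"fingers": -1,"dx": 0,"dy": 0,"dz": -1,"rx": 0,"ry": 0,"rz": 0},
    {"fingers": -1,"dx": 0,"dy": 0.6,"dz": -1,"rx": 0,"ry": 0,"rz": 0},
    {"fingers": -1,"dx": 0,"dy": 1,"dz": -0.8,"rx": 0,"ry": 0,"rz": 0},
    {"fingers": -1,"dx": 0,"dy": 0.6,"dz": -0.6,"rx": 0,"ry": 0,"rz": 0},
    {"fingers": -1,"dx": 0,"dy": 0,"dz": 0,"rx": 0,"ry": 0,"rz": 0}
  ]
}}

```text
time_s: 29.85
tool_pos: [0.5082, -0.1096, 0.1536]
tool_rot: [179.8, 0.0, 98.4]
force: [-0.3, -0.3, -0.1]
grip_width: 0.0869
```

```bash
python3 - <<'E'
from h import *
d=snap('wrist','w18.png');pickle.dump(d,open('w18.pkl','wb'))
d13=W('w13')
c=lambda x,y:(280+(x+.5)/2.8-.5,150+(y+.5)/2.8-.5)
P=np.array([onplane(d13,c(*p),.036)[:2] for p in [(679,67),(746,130),(628,240),(558,182)]])
print('relay',P.mean(0))
for i in range(4):
    v=P[(i+1)%4]-P[i]; print(np.hypot(*v).round(4),np.degrees(np.arctan2(v[1],v[0])).round(1))
go(.5965,.335,.1,60)
E
```

```text
relay [0.59500234 0.33901699]
0.0284 -30.5
0.0427 -120.6
0.0292 150.6
0.0433 58.4
now [ 0.5064 -0.1098  0.1523] [ 1.7998e+02 -1.0000e-02  9.8410e+01] t 29.90 w 0.0869 F [-0.4  0.8 -0.5] q [ 61.  11. -56. 105.  10.  69.  10.]
shift units now-axes [14.23  5.14  1.75]  target-axes [14.34 -4.81  1.74] rz 3.84 level [ 0.002 -0.001 -0.   ]
```

View pics/w18.png

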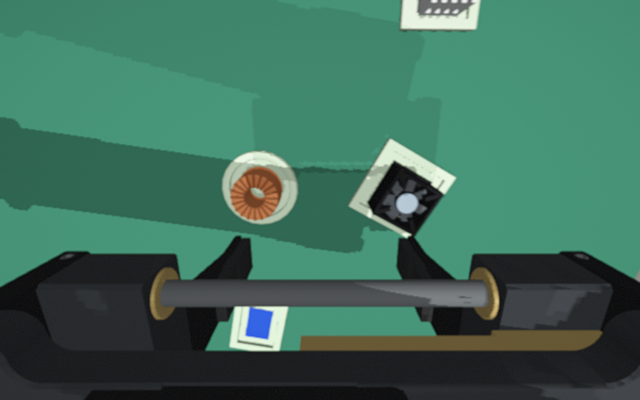

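The choke sits in its nest at (258,192). Turning to yaw 60 and going to the relay.

Emit:
{"op": "carry_out", "data": {
  "plan": [
    {"fingers": -1,"dx": 0,"dy": 0,"dz": 0,"rx": 0,"ry": 0,"rz": 0.96},
    {"fingers": -1,"dx": 0,"dy": 0,"dz": 0,"rx": 0,"ry": 0,"rz": 0.96},
    {"fingers": -1,"dx": 0,"dy": 0,"dz": 0,"rx": 0,"ry": 0,"rz": 0.96},
    {"fingers": -1,"dx": 0,"dy": 0,"dz": 0,"rx": 0,"ry": 0,"rz": 0.96},
    {"fingers": -1,"dx": 1,"dy": -0.3,"dz": 0,"rx": 0,"ry": 0,"rz": 0},
    {"fingers": -1,"dx": 1,"dy": -0.3,"dz": 0,"rx": 0,"ry": 0,"rz": 0},
    {"fingers": -1,"dx": 1,"dy": -0.3,"dz": 0,"rx": 0,"ry": 0,"rz": 0},
    {"fingers": -1,"dx": 1,"dy": -0.3,"dz": 0,"rx": 0,"ry": 0,"rz": 0},
    {"fingers": -1,"dx": 1,"dy": -0.3,"dz": 0,"rx": 0,"ry": 0,"rz": 0},
    {"fingers": -1,"dx": 1,"dy": -0.3,"dz": 0,"rx": 0,"ry": 0,"rz": 0},
    {"fingers": -1,"dx": 1,"dy": -0.3,"dz": 0,"rx": 0,"ry": 0,"rz": 0},
    {"fingers": -1,"dx": 1,"dy": -0.3,"dz": 0,"rx": 0,"ry": 0,"rz": 0}
  ]
}}

```text
time_s: 31.4
tool_pos: [0.5628, 0.1334, 0.1508]
tool_rot: [-179.9, 0.1, 59.9]
force: [0.5, 1.1, -0.3]
grip_width: 0.087
```

```bash
python3 - <<'E'
from h import *
go(.595,.338,.1,60)
E
```

```text
now [0.5628 0.1334 0.1508] [-1.7993e+02  1.5000e-01  5.9940e+01] t 31.40 w 0.0870 F [ 0.5  1.1 -0.3] q [ 30.  21. -56.  97.  18.  72. -60.]
shift units now-axes [ 6.44 -2.48  1.68]  target-axes [ 6.44 -2.48  1.69] rz -0.01 level [-0.007  0.015 -0.   ]
```

Emit:
{"op": "carry_out", "data": {
  "plan": [
    {"fingers": -1,"dx": 0.9,"dy": -0.35,"dz": 0,"rx": 0,"ry": 0,"rz": 0},
    {"fingers": -1,"dx": 0.9,"dy": -0.35,"dz": 0,"rx": 0,"ry": 0,"rz": 0},
    {"fingers": -1,"dx": 0.9,"dy": -0.35,"dz": 0,"rx": 0,"ry": 0,"rz": 0},
    {"fingers": -1,"dx": 0.9,"dy": -0.35,"dz": 0.3,"rx": 0,"ry": 0,"rz": 0},
    {"fingers": -1,"dx": 0.9,"dy": -0.35,"dz": 0.5,"rx": 0,"ry": 0,"rz": 0},
    {"fingers": -1,"dx": 0.9,"dy": -0.35,"dz": 0.5,"rx": 0,"ry": 0,"rz": 0},
    {"fingers": -1,"dx": 0.95,"dy": -0.35,"dz": 0.4,"rx": 0,"ry": 0,"rz": 0},
    {"fingers": -1,"dx": 0,"dy": 0,"dz": 0,"rx": 0,"ry": 0,"rz": 0},
    {"fingers": -1,"dx": 0,"dy": 0,"dz": 0,"rx": 0,"ry": 0,"rz": 0}
  ]
}}

```text
time_s: 32.52
tool_pos: [0.5955, 0.3338, 0.1005]
tool_rot: [180.0, 0.1, 59.9]
force: [-0.4, 0.1, -0.4]
grip_width: 0.0869
```

```bash
python3 - <<'E'
from h import *
d=snap('wrist','w19.png');pickle.dump(d,open('w19.pkl','wb'))
go(.595,.338,.014,60)
E
```

```text
now [0.596  0.3335 0.1009] [1.7996e+02 9.0000e-02 5.9880e+01] t 32.58 w 0.0867 F [-0.3 -0.3  0.9] q [  4.  36. -51.  85.  29.  73. -80.]
shift units now-axes [ 0.12 -0.11  2.9 ]  target-axes [ 0.11 -0.11  2.9 ] rz -0.01 level [0.004 0.009 0.   ]
```

View pics/w19.png

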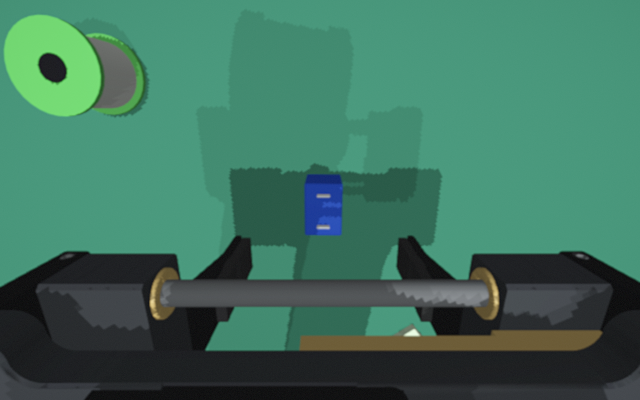

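```bash
python3 - <<'E'
from h import *
d=W('w19'); o,p,R=cur()
loc=lambda X:R.inv().apply(np.asarray(X)-p)
for uv in [(305,183.5),(342,183.5),(304.5,235),(342,235)]: print(uv,loc(onplane(d,uv,.036)).round(4))
for uv in [(340,72)]: pass
E
```

```text
(305, 183.5) [ 0.0263 -0.0168  0.0648]
(342, 183.5) [0.0264 0.0119 0.0649]
(304.5, 235) [-0.017  -0.0179  0.0649]
(342, 235) [-0.017   0.0128  0.0649]
```

Emit:
{"op": "carry_out", "data": {
  "plan": [
    {"fingers": -1,"dx": 0.15,"dy": -0.08,"dz": 0.7,"rx": 0,"ry": 0,"rz": 0},
    {"fingers": -1,"dx": 0,"dy": 0,"dz": 0.9,"rx": 0,"ry": 0,"rz": 0},
    {"fingers": -1,"dx": 0,"dy": 0,"dz": 0.8,"rx": 0,"ry": 0,"rz": 0},
    {"fingers": -1,"dx": 0,"dy": 0,"dz": 0.48,"rx": 0,"ry": 0,"rz": 0},
    {"fingers": 1,"dx": 0,"dy": 0,"dz": 0,"rx": 0,"ry": 0,"rz": 0},
    {"fingers": 1,"dx": 0,"dy": 0,"dz": 0,"rx": 0,"ry": 0,"rz": 0},
    {"fingers": 1,"dx": 0,"dy": 0,"dz": 0,"rx": 0,"ry": 0,"rz": 0},
    {"fingers": 1,"dx": 0,"dy": 0,"dz": 0,"rx": 0,"ry": 0,"rz": 0},
    {"fingers": 1,"dx": 0,"dy": 0,"dz": 0,"rx": 0,"ry": 0,"rz": 0},
    {"fingers": 1,"dx": 0,"dy": 0,"dz": 0,"rx": 0,"ry": 0,"rz": 0},
    {"fingers": 1,"dx": 0,"dy": 0,"dz": 0,"rx": 0,"ry": 0,"rz": 0},
    {"fingers": 1,"dx": 0,"dy": 0,"dz": 0,"rx": 0,"ry": 0,"rz": 0}
  ],
  "force": 20
}}

```text
time_s: 34.08
tool_pos: [0.5962, 0.3404, 0.0147]
tool_rot: [180.0, 0.0, 59.9]
force: [-0.2, -0.6, 1.2]
grip_width: 0.0301
```

Emit:
{"op": "carry_out", "data": {
  "plan": [
    {"fingers": 1,"dx": 0,"dy": 0,"dz": 0,"rx": 0,"ry": 0,"rz": 0}
  ]
}}

```text
time_s: 34.2
tool_pos: [0.5962, 0.3404, 0.0147]
tool_rot: [180.0, -0.0, 59.9]
force: [0.5, -0.2, 1.3]
grip_width: 0.0297
```

```bash
python3 - <<'E'
from h import *
go(.454,-.297,.13,86.5)
E
```

```text
now [0.5962 0.3404 0.0147] [179.99  -0.    59.95] t 34.20 w 0.0297 F [ 0.5 -0.2  1.3] q [  2.  41. -48.  88.  33.  66. -83.]
shift units now-axes [-20.76   6.54  -3.84]  target-axes [-21.5   -3.44  -3.84] rz -2.66 level [ 0.001 -0.    -0.   ]
```

Emit:
{"op": "carry_out", "data": {
  "plan": [
    {"fingers": 1,"dx": 0,"dy": 0,"dz": -0.3,"rx": 0,"ry": 0,"rz": 0},
    {"fingers": 1,"dx": 0,"dy": 0,"dz": -0.7,"rx": 0,"ry": 0,"rz": 0},
    {"fingers": 1,"dx": 0,"dy": 0,"dz": -0.9,"rx": 0,"ry": 0,"rz": 0},
    {"fingers": 1,"dx": 0,"dy": 0,"dz": -0.9,"rx": 0,"ry": 0,"rz": 0},
    {"fingers": 1,"dx": 0,"dy": 0,"dz": -0.7,"rx": 0,"ry": 0,"rz": 0},
    {"fingers": 1,"dx": 0,"dy": 0,"dz": 0,"rx": 0,"ry": 0,"rz": -0.66},
    {"fingers": 1,"dx": 0,"dy": 0,"dz": 0,"rx": 0,"ry": 0,"rz": -0.7},
    {"fingers": 1,"dx": 0,"dy": 0,"dz": 0,"rx": 0,"ry": 0,"rz": -0.7},
    {"fingers": 1,"dx": 0,"dy": 0,"dz": 0,"rx": 0,"ry": 0,"rz": -0.6},
    {"fingers": 1,"dx": 0,"dy": 0,"dz": 0,"rx": 0,"ry": 0,"rz": 0}
  ]
}}

```text
time_s: 35.45
tool_pos: [0.5961, 0.3405, 0.1203]
tool_rot: [180.0, -0.0, 86.5]
force: [0.3, 0.7, 0.1]
grip_width: 0.0296
```

```bash
python3 - <<'E'
from h import *
d=snap('wrist','w20.png');pickle.dump(d,open('w20.pkl','wb'))
go(.454,-.297,.12,86.5)
E
```

```text
now [0.5961 0.3405 0.1201] [ 1.7999e+02 -1.0000e-02  8.6440e+01] t 35.50 w 0.0301 F [-0.4  0.6 -0.1] q [  6.  38. -57.  83.  32.  76. -56.]
shift units now-axes [-21.5   -3.41  -0.  ]  target-axes [-21.5   -3.43   0.  ] rz -0.01 level [ 0.001 -0.001 -0.   ]
```

View pics/w20.png

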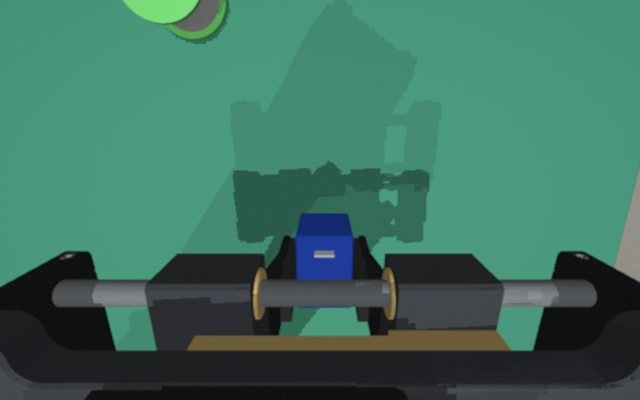

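Emit:
{"op": "carry_out", "data": {
  "plan": [
    {"fingers": 1,"dx": -0.5,"dy": -0.1,"dz": 0,"rx": 0,"ry": 0,"rz": 0},
    {"fingers": 1,"dx": -0.9,"dy": -0.15,"dz": 0,"rx": 0,"ry": 0,"rz": 0},
    {"fingers": 1,"dx": -1,"dy": -0.15,"dz": 0,"rx": 0,"ry": 0,"rz": 0},
    {"fingers": 1,"dx": -1,"dy": -0.15,"dz": 0,"rx": 0,"ry": 0,"rz": 0},
    {"fingers": 1,"dx": -1,"dy": -0.15,"dz": 0,"rx": 0,"ry": 0,"rz": 0},
    {"fingers": 1,"dx": -1,"dy": -0.15,"dz": 0,"rx": 0,"ry": 0,"rz": 0},
    {"fingers": 1,"dx": -1,"dy": -0.15,"dz": 0,"rx": 0,"ry": 0,"rz": 0},
    {"fingers": 1,"dx": -1,"dy": -0.15,"dz": 0,"rx": 0,"ry": 0,"rz": 0},
    {"fingers": 1,"dx": -1,"dy": -0.15,"dz": 0,"rx": 0,"ry": 0,"rz": 0},
    {"fingers": 1,"dx": -1,"dy": -0.15,"dz": 0,"rx": 0,"ry": 0,"rz": 0},
    {"fingers": 1,"dx": -1,"dy": -0.15,"dz": 0,"rx": 0,"ry": 0,"rz": 0},
    {"fingers": 1,"dx": -1,"dy": -0.15,"dz": 0,"rx": 0,"ry": 0,"rz": 0}
  ]
}}

```text
time_s: 37.0
tool_pos: [0.5221, 0.0002, 0.1196]
tool_rot: [-180.0, 0.1, 86.4]
force: [-0.1, -0.6, -0.7]
grip_width: 0.0297
```

Emit:
{"op": "carry_out", "data": {
  "plan": [
    {"fingers": 1,"dx": -1,"dy": -0.15,"dz": 0,"rx": 0,"ry": 0,"rz": 0},
    {"fingers": 1,"dx": -1,"dy": -0.2,"dz": 0,"rx": 0,"ry": 0,"rz": 0},
    {"fingers": 1,"dx": -1,"dy": -0.2,"dz": 0,"rx": 0,"ry": 0,"rz": 0},
    {"fingers": 1,"dx": -1,"dy": -0.2,"dz": 0,"rx": 0,"ry": 0,"rz": 0},
    {"fingers": 1,"dx": -1,"dy": -0.2,"dz": 0,"rx": 0,"ry": 0,"rz": 0},
    {"fingers": 1,"dx": -1,"dy": -0.2,"dz": 0,"rx": 0,"ry": 0,"rz": 0},
    {"fingers": 1,"dx": -1,"dy": -0.2,"dz": 0,"rx": 0,"ry": 0,"rz": 0},
    {"fingers": 1,"dx": -1,"dy": -0.2,"dz": 0,"rx": 0,"ry": 0,"rz": 0},
    {"fingers": 1,"dx": -1,"dy": -0.1,"dz": 0,"rx": 0,"ry": 0,"rz": 0},
    {"fingers": 1,"dx": -0.9,"dy": 0,"dz": 0,"rx": 0,"ry": 0,"rz": 0},
    {"fingers": 1,"dx": 0,"dy": 0,"dz": 0,"rx": 0,"ry": 0,"rz": 0},
    {"fingers": 1,"dx": 0,"dy": 0,"dz": 0,"rx": 0,"ry": 0,"rz": 0}
  ]
}}

```text
time_s: 38.5
tool_pos: [0.456, -0.2904, 0.1196]
tool_rot: [-180.0, -0.0, 86.6]
force: [0.1, 1.3, -0.7]
grip_width: 0.0299
```

```bash
python3 - <<'E'
from h import *
d=snap('wrist','w21.png');pickle.dump(d,open('w21.pkl','wb'))
go(.454,-.297,.0175,86.5)
E
```

```text
now [ 0.4561 -0.29    0.1196] [-1.800e+02 -3.000e-02  8.663e+01] t 38.55 w 0.0298 F [-0.3 -0.7 -0.5] q [ 82.  19. -61. 104.  18.  67.  12.]
shift units now-axes [-0.24 -0.06  3.4 ]  target-axes [-0.24 -0.06  3.4 ] rz 0.01 level [-0.    -0.003  0.   ]
```

View pics/w21.png

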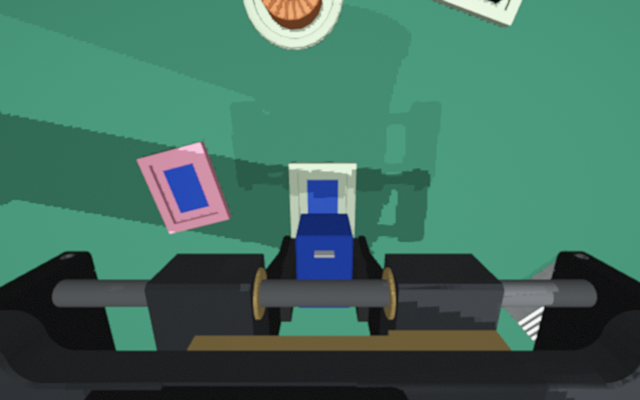

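```bash
python3 - <<'E'
from h import *
d=W('w21'); o,p,R=cur()
loc=lambda X:R.inv().apply(np.asarray(X)-p)
for uv,z in [((289,164),.008),((356.5,163),.008),((291,220),.008),((354,220),.008),((307,180.5),.003),((338,180),.003)]: print(uv,loc(onplane(d,uv,z)).round(4))
z=p[2]-.0147+.036
for uv in [(296,237),(352.5,237)]: print('held',loc(onplane(d,uv,z)).round(4))
E
```

```text
(289, 164) [ 0.0335 -0.0335  0.1117]
(356.5, 163) [0.0344 0.0285 0.1117]
(291, 220) [-0.0215 -0.0335  0.1116]
(354, 220) [-0.0215  0.0278  0.1116]
(307, 180.5) [ 0.0168 -0.0175  0.1167]
(338, 180) [0.0172 0.012  0.1167]
held [ 0.0198 -0.0156 -0.0213]
held [ 0.0198  0.0132 -0.0213]
```

The nest is about 3 mm back and 1–2 mm to −y of the relay. Correcting and lowering.

Emit:
{"op": "carry_out", "data": {
  "plan": [
    {"fingers": 1,"dx": -0.13,"dy": -0.05,"dz": 0.5,"rx": 0,"ry": 0,"rz": 0},
    {"fingers": 1,"dx": 0,"dy": 0,"dz": 0.8,"rx": 0,"ry": 0,"rz": 0},
    {"fingers": 1,"dx": 0,"dy": 0,"dz": 0.8,"rx": 0,"ry": 0,"rz": 0},
    {"fingers": 1,"dx": 0,"dy": 0,"dz": 0.6,"rx": 0,"ry": 0,"rz": 0},
    {"fingers": 1,"dx": 0,"dy": 0,"dz": 0.3,"rx": 0,"ry": 0,"rz": 0},
    {"fingers": 1,"dx": 0,"dy": 0,"dz": 0.2,"rx": 0,"ry": 0,"rz": 0},
    {"fingers": 1,"dx": 0,"dy": 0,"dz": 0.1,"rx": 0,"ry": 0,"rz": 0},
    {"fingers": 1,"dx": 0,"dy": 0,"dz": 0,"rx": 0,"ry": 0,"rz": 0},
    {"fingers": 1,"dx": 0,"dy": 0,"dz": 0,"rx": 0,"ry": 0,"rz": 0}
  ]
}}

```text
time_s: 39.67
tool_pos: [0.4544, -0.2954, 0.0211]
tool_rot: [180.0, 0.0, 86.5]
force: [-0.3, 0.2, 0.0]
grip_width: 0.0299
```

```bash
python3 - <<'E'
from h import *
d=snap('wrist','w22.png');pickle.dump(d,open('w22.pkl','wb'))
go(.454,-.297,.0177,86.5)
E
```

```text
now [ 0.4544 -0.2953  0.0211] [1.7997e+02 4.0000e-02 8.6550e+01] t 39.73 w 0.0295 F [-0.3  0.3 -0.7] q [ 77.  27. -55. 109.  26.  58.   7.]
shift units now-axes [-0.06 -0.01  0.11]  target-axes [-0.06 -0.01  0.11] rz 0.0 level [0.003 0.004 0.   ]
```

View pics/w22.png

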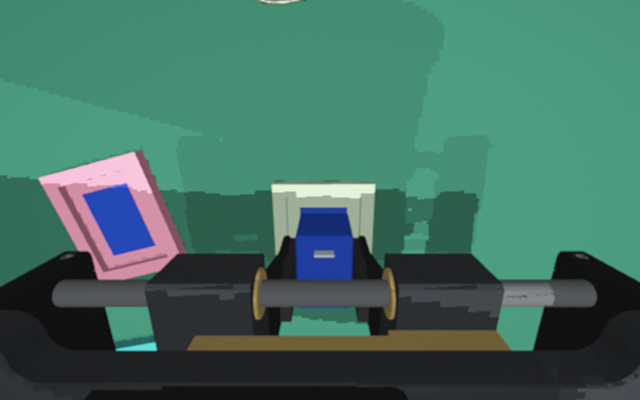

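Centred (rim at 272..376, relay at 296..352). Touching down.

Emit:
{"op": "carry_out", "data": {
  "plan": [
    {"fingers": 1,"dx": 0,"dy": 0,"dz": 0.05,"rx": 0,"ry": 0,"rz": 0},
    {"fingers": 1,"dx": 0,"dy": 0,"dz": 0.03,"rx": 0,"ry": 0,"rz": 0},
    {"fingers": 1,"dx": 0,"dy": 0,"dz": 0.03,"rx": 0,"ry": 0,"rz": 0},
    {"fingers": 1,"dx": 0,"dy": 0,"dz": 0.02,"rx": 0,"ry": 0,"rz": 0},
    {"fingers": 1,"dx": 0,"dy": 0,"dz": 0,"rx": 0,"ry": 0,"rz": 0}
  ]
}}

```text
time_s: 40.35
tool_pos: [0.4541, -0.2951, 0.0176]
tool_rot: [-180.0, 0.0, 86.6]
force: [-3.3, 1.7, 7.6]
grip_width: 0.0299
```

Emit:
{"op": "carry_out", "data": {
  "plan": [
    {"fingers": -1,"dx": 0,"dy": 0,"dz": 0,"rx": 0,"ry": 0,"rz": 0},
    {"fingers": -1,"dx": 0,"dy": 0,"dz": 0,"rx": 0,"ry": 0,"rz": 0},
    {"fingers": -1,"dx": 0,"dy": 0,"dz": 0,"rx": 0,"ry": 0,"rz": 0},
    {"fingers": -1,"dx": 0,"dy": 0,"dz": 0,"rx": 0,"ry": 0,"rz": 0},
    {"fingers": -1,"dx": 0,"dy": 0,"dz": -0.3,"rx": 0,"ry": 0,"rz": 0},
    {"fingers": -1,"dx": 0,"dy": 0,"dz": -0.9,"rx": 0,"ry": 0,"rz": 0},
    {"fingers": -1,"dx": 0,"dy": 0,"dz": -1,"rx": 0,"ry": 0,"rz": 0},
    {"fingers": -1,"dx": 0,"dy": 0,"dz": -1,"rx": 0,"ry": 0,"rz": 0},
    {"fingers": -1,"dx": -0.6,"dy": 0,"dz": -1,"rx": 0,"ry": 0,"rz": 0},
    {"fingers": -1,"dx": -1,"dy": 0,"dz": -1,"rx": 0,"ry": 0,"rz": 0},
    {"fingers": -1,"dx": -1,"dy": 0,"dz": -1,"rx": 0,"ry": 0,"rz": 0},
    {"fingers": -1,"dx": 0,"dy": 0,"dz": 0,"rx": 0,"ry": 0,"rz": 0}
  ]
}}

```text
time_s: 41.85
tool_pos: [0.4498, -0.3765, 0.2054]
tool_rot: [179.8, 0.2, 86.3]
force: [0.5, 1.0, 0.0]
grip_width: 0.0869
```

Emit:
{"op": "carry_out", "data": {
  "plan": [
    {"fingers": -1,"dx": -1,"dy": 0,"dz": 0,"rx": 0,"ry": 0,"rz": 0},
    {"fingers": -1,"dx": -1,"dy": -0.3,"dz": 0,"rx": 0,"ry": 0,"rz": 0},
    {"fingers": -1,"dx": 0,"dy": 0,"dz": 0,"rx": 0,"ry": 0,"rz": 0},
    {"fingers": -1,"dx": 0,"dy": 0,"dz": 0,"rx": 0,"ry": 0,"rz": 0}
  ]
}}

```text
time_s: 42.35
tool_pos: [0.4374, -0.4304, 0.2025]
tool_rot: [-180.0, -0.1, 86.6]
force: [0.5, -0.0, 0.1]
grip_width: 0.087
```

```bash
python3 - <<'E'
from h import *
d=snap('wrist','w23.png');pickle.dump(d,open('w23.pkl','wb'))
d=snap('top','t23.png');pickle.dump(d,open('t23.pkl','wb'))
d=snap('scene','s23.png')
a=cv2.imread('pics/t23.png');cv2.imwrite('pics/t23c.png',cv2.resize(a[115:280,250:520],None,fx=2.9,fy=2.9,interpolation=cv2.INTER_CUBIC))
a=cv2.imread('pics/s23.png');cv2.imwrite('pics/s23c.png',cv2.resize(a[80:270,195:365],None,fx=3.1,fy=3.1,interpolation=cv2.INTER_CUBIC))
o=sensors.get_obs();print(o['time_s'],o['tool_pos'],o['grip_width'],o['force'])
E
```

```text
42.5 [ 0.43761611 -0.43063019  0.20287908] 0.08670756394801976 [-0.01970629 -0.38127132 -0.33272035]
```

View pics/w23.png

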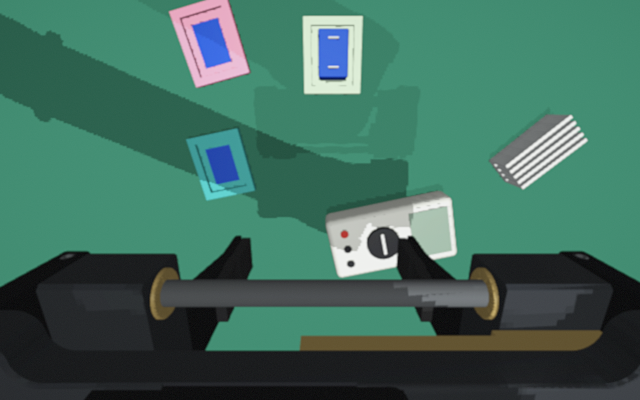

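View pics/t23c.png

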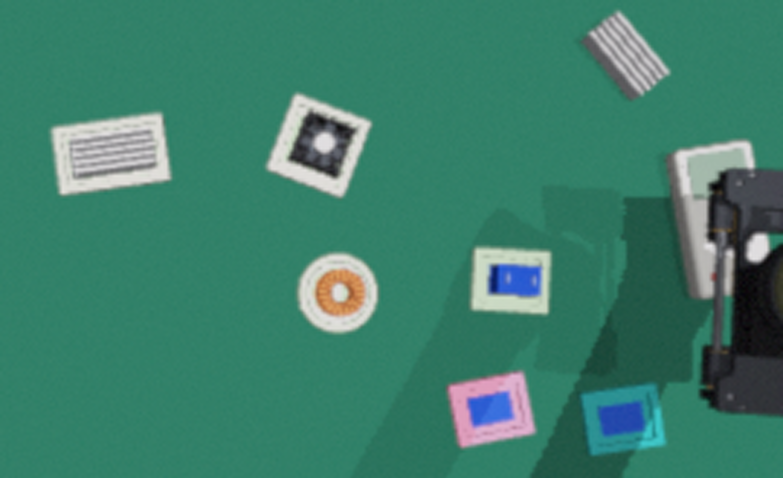

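View pics/s23c.png

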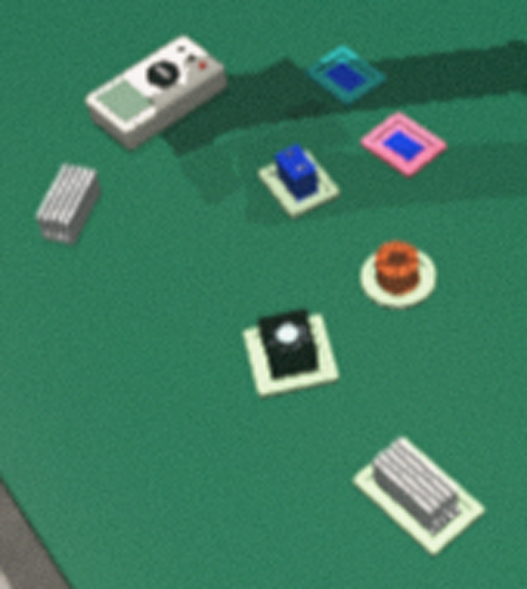

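All four parts stand upright inside their nests: in the top crop the sink is at (112,155), fan at (322,143), choke at (340,292) and relay at (515,281). The relay's offset toward the right there is parallax from its height; the wrist view shows it inside the rim. The meter, spool and second heat sink look undisturbed, and the gripper is open and clear. Handing in.

```bash
python3 - <<'E'
from h import *
print(ticket.sign_off())
E
```

```text
the job is handed in; nothing more can be done
None
```

All four parts are in their nests, placed in the order fan, heat sink, choke, relay, and the job was handed in at about 42.5 s. For the heat sink I took the leftmost of the two. For the relay I used the pale green nest and left the pink and turquoise look-alikes alone. Each part was lowered until the wrist felt light contact, 6–11 N, before I let go.

**Final checks:** the last wrist, top and scene pictures show each part upright and inside its rim, with the gripper open and about 0.2 m above the bench. The meter and second heat sink look unmoved. I did not measure any of the bystanders, and the spool lay outside the final crops; the arm stayed well clear of it.

**Small disagreements:**
- **Choke:** it measured 46–47 mm between the jaws instead of 48 mm, probably because it is slightly faceted.
- **Heat sink:** it sits about 2–3 mm off its nest's centre along its length, against an 8 mm margin.

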